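# Leak check of a shield box

## Task

Put every blue signal source lying on the bench into the shield box, shut its lid and lock both red studs: push each in, turn it a quarter turn clockwise and let it spring up locked. Then take the yellow sniffer probe from its stand and, hardly touching the metal, run its ball slowly (about 3 cm/s) right along the lid's seam, just beside the lid's edge over the flange: from the hinge end of the left side (as the robot sees it), round the front, to the hinge end of the right side. Finally park the probe upright in its stand; leave everything else alone.

Things in the scene. Friction and masses are not known exactly. Their poses are not given: they have to be found in the camera images.
- box: Shield box, bare metal, 192 x 260 x 60 mm, fixed. Origin: on the bench under its middle; x points from its front to its hinge side, y to its left, z up. Open inside from x = -45 to 65 and y = -100 to 100 mm, floor at z = 8; rim and flat flange have their top at z = 60; the flange reaches x = -112 and y = +-130. Shut, the lid covers x = -92 to 72, y = -109 to 109, outer face at z = 68.
- lid (a joint): Hinged lid, grey plate 164 x 218 x 8 mm, black bow handle (90 wide, 26 high) amid its outer face. Hinge line along the box's y at x = 72, z = 60 mm of the box. Rad: 0 = shut; starts open at about 1.75 (at most 1.95), its outer face then looking away from the robot. Stiff damped hinge: stays put near upright; pushed towards the robot to below about 0.8 rad it sinks shut by itself in 2 to 4 s.
- seam_a (a point): Start of the seam: hinge end of its left side (x = 50, y = 117 mm of the box). The three seam points lie 8 mm outside the shut lid's edge and 8 mm above the flange, where the 12 mm ball's centre should pass; straight lines join them.
- seam_b (a point): Front left corner of the seam (x = -100, y = 117 mm of the box).
- seam_c (a point): Front right corner of the seam (x = -100, y = -117 mm of the box). From here the seam runs back along the right side to its hinge end at x = 50, y = -117 mm of the box, same height, where it ends.
- stud0 (a joint): Turn in rad of the left quarter-turn stud (red wing head on the lid, near the free edge): 0 = unlocked, wing fore-and-aft (along the box's x), grows clockwise seen from above; stop at 1.65. With the lid shut a cross-pin under the lid lets it turn (beyond 0.2 or so) only while pushed in at least 6 mm; past about 1.3 and let go, it springs back up into its lock.
- stud0_push (a joint): How far the left stud is pushed in, m: 0 = out, at most 0.009; spring 8 N rising to 13 N. Locked it stands at about 0.003.
- stud0_grip (a point): Left stud, on its axis, 36 mm above the lid's outer face and 4 mm below the wing's top. Wing 34 long (point x) x 10 thick (point y) x 24 tall on a round skirt 36 across whose top is 20 mm below this point and which moves with it. At x = -69, y = +70 mm of the box when shut.
- stud1 (a joint): Turn in rad of the right quarter-turn stud (red wing head on the lid, near the free edge): 0 = unlocked, wing fore-and-aft (along the box's x), grows clockwise seen from above; stop at 1.65. With the lid shut a cross-pin under the lid lets it turn (beyond 0.2 or so) only while pushed in at least 6 mm; past about 1.3 and let go, it springs back up into its lock.
- stud1_push (a joint): How far the right stud is pushed in, m: 0 = out, at most 0.009; spring 8 N rising to 13 N. Locked it stands at about 0.003.
- stud1_grip (a point): Right stud, on its axis, 36 mm above the lid's outer face and 4 mm below the wing's top. Wing 34 long (point x) x 10 thick (point y) x 24 tall on a round skirt 36 across whose top is 20 mm below this point and which moves with it. At x = -69, y = -70 mm of the box when shut.
- source0_mid (a point): Signal source, blue case with white label and brass connector, 85 long (point x) x 34 wide (y) x 30 tall, 0.1 to 0.2 kg, lying on the bench; the point is its centre. May be absent.
- source1_mid (a point): Signal source, blue case with white label and brass connector, 85 long (point x) x 34 wide (y) x 30 tall, 0.1 to 0.2 kg, lying on the bench; the point is its centre. May be absent.
- source2_mid (a point): Signal source, blue case with white label and brass connector, 85 long (point x) x 34 wide (y) x 30 tall, 0.1 to 0.2 kg, lying on the bench; the point is its centre. May be absent.
- probe_tip (a point): Centre of the 12 mm brass ball at the end of the sniffer probe; the point's z points up along the probe to its handle.
- probe_grip (a point): Point on the axis of the probe's yellow square handle (24 x 24 mm, 87 long, its flats along the point's x and y), 112 mm above the ball's centre; handle top 37 mm higher, black collar (34 across) with underside 56 mm and top 50 mm below. Below the collar a white nose 16 mm thick leads down to the ball. 90 g; stands upright in its stand at the start.
- park (a point): Parking stand of the probe, fixed: dark base 90 x 90 mm, post at its +x side, black shelf plate 90 x 60 mm on top. The point is the centre of its 24 mm round hole, at the plate's top (80 mm high). Parked, the probe's nose hangs through the hole and its collar rests on the plate, so that probe_tip lies 56 mm below this point.
- cup: Not part of the job: red plastic cup, 115 tall, 90 across (mm). Origin under its centre.
- pencup: Not part of the job: dark pen cup with coloured pens, 76 across, 140 tall (mm). Origin under its centre.
- tape: Not part of the job: roll of blue tape lying flat, 100 across, 24 tall (mm). Origin under its centre.
- meter: Not part of the job: grey and black hand-held multimeter lying flat, 150 x 75 x 45 (mm). Origin under its centre.
- driver: Not part of the job: screwdriver with a green handle, 190 long, lying flat (mm). Origin under its centre.
- spool: Not part of the job: grey spool of wire, 60 across, 50 tall (mm). Origin under its centre.
- board: Not part of the job: green circuit board, 100 x 70, lying flat (mm). Origin under its centre.
Mind the look-alikes: they are no part of the job. What is shaped like the part that bears probe_tip but purple is not meant.

How it is judged:
By the outcome, as a careful person would: the job done as asked, in the order asked, and still so for the second after the job is handed in, with the robot touching nothing.
Of source0, source1, source2 only 1 to 3 are there at a start; the rules pass over those that are not, and their reading is None.
At some moment in a run one of source0, source1, source2 may be knocked a few centimetres aside while the robot is not near it.
It also fails if it takes over 210 s, if anything falls off the work surface, if the arm or the gripper's body presses on something with over 40 N, if the wrist force passes 120 N, or if a joint passes its speed limit or range.

## Robot

A 6-joint arm with a two-finger parallel gripper is mounted at the origin on the work surface. World frame = base frame: x ahead of the robot, y to its left, z up, the work surface at z = 0. Lengths are in m, angles in rad, forces in N, time in s.
With the tool pointing down it reaches from about 0.35 to 0.775 m from the base axis. Payload 5.5 kg.
Tool frame: the origin (TCP) lies on the centre line of the jaws, within the pads' length; the fingertips stand 11 mm ahead of it and the grasp point (between the pads) lies 8 mm behind it (env.nose_length is the distance from the TCP to the fingertips, in m); x points along the fingers, z is the direction in which the jaws open and shut, and the axes are right-handed (so a half turn about x gives the same grasp; the last joint's range is limited). The gripper opens to 85 mm and grips with 20 to 120 N. Pads are 22 mm wide; open, the fingers measure 114 mm over their backs; the gripper's body (76 mm by 85 mm) begins 54 mm behind the grasp point. The pads swing forward as they close: fully open they stand 13 mm farther back than shut.
Start: joints at [-1.358, 0.313, 0.046, 1.304, 0, 1.431], TCP at [0.199, -0.54, 0.242] pointing down, gripper open.
Joint ranges: [-2.76, 2.76], [-0.86, 1.69], [-1.03, 1.26], [-2.2, 2.34], [-1.47, 1.5], [-3.14, 3.14]. Speed limits (rad/s): [2.57, 2.57, 3.14, 3.14, 3.14, 3.14].

## Interface

Orientations are given as a unit quaternion [w, x, y, z].
In Python, from workcell import env gives the robot as it stands. The module is installed in compiled form; this text tells all that it offers.
- The arm moves only by the tool step_arm, never from a script. Its argument "moves" is a list that holds one entry, the list of rows, each a list of 7 numbers: the turn, a rotation vector about the tool's x, y, z in rad, then the shift along the tool's x, y, z in m, then the opening, from 0 (shut) to 1 (fully open). In form: [[[rx, ry, rz, tx, ty, tz, grip], ...]]. A call has 1 to 12 rows; each row is the pose to reach, as a shift and turn from the pose measured when the call began, along the tool's axes at that moment; what a row does not reach only later rows make up. A row lasts 1/10 s, in which the tool goes at most 50 mm and 8.59 degrees, less where a joint would pass 70% of its speed; a pose out of reach is approached as far as the arm can. A call with a gripper value outside its range is refused whole. The fingers move at their own pace and stop on an object; "force" is the grip in N (left out, the last holds). Time passes only in rows, so rows that repeat a pose let the fingers close. It gives the time, the measured TCP pose, the force and the opening at its end, in the units of the state.
- env.get_state(): the state, without advancing time (a new reading comes with each control period).
- env.read_camera(name): name is "scene" or "top" or "wrist"; returns (picture, depth): 420x560x3 uint8, red, green, blue; 420x560 float32, m along the optical axis (not along the pixel's ray), 0 where there is no reading.
- env.get_calibration(name): a dict with "mtx" (3x3 intrinsics, pixels), "camera_from_world" (4x4, takes a point from world to camera coordinates); the wrist camera has in their place "T_tool_cam" (4x4, takes a point from camera to tool coordinates, whose origin is the TCP and whose axes are the tool frame's). Camera axes: x right, y down, z forward; pixel columns grow to the right and rows downward; lengths in m; the calibration is good to about 2 mm. The wrist camera is an equidistant fisheye: a pixel r from the principal point sees the ray r / f radians off the axis. A picture is of the moment at which its call begins: read the wrist's pose just before it. get_calibration takes no time and is no camera call.
- env.hand_in(): hands the job in, once; it reports no verdict.
Trained networks look in the newest picture that a camera, given by its name, has taken for a name from the list of things; names that differ only in an ending like _2 or _b are one class to them, and where a whole thing is asked for, a point or a joint stands for the part that bears it (a point fixed in the world has none). Each returns a list of dicts, best first, with "confidence" (0 to 1); they miss things now and then, are a little off and sometimes report something else, mostly with a low value. They report only what shows in the picture. A call takes as long as a camera call. They do not tell look-alikes from the thing itself.
- env.boxes_of(camera, thing): "uv" ([column, row] in pixels, amid what is visible of it).
- env.silhouettes(camera, thing): "mask" (420x560 bool, what is visible of it) and "uv" ([column, row] in pixels, amid what is visible of it).
The state is a dict: "clock": time; "joint_pos": joint angles; "qvel": joint speeds; "tau": joint torques, N m; "tcp_pos": TCP position; "orientation": TCP orientation; "wrist_force": force on the tool from outside, world axes, zero at the start; "ft_torque": the same for the moment, N m; "finger_gap": finger opening in m.
Only numpy, scipy, OpenCV 4.12 (cv2) and the standard library are available. Lean on these libraries where they do the work, as an engineer would, in place of code of your own. Each camera call takes 0.05 s, during which the arm holds its last target.

## Working session

There is one attempt and no reset: what is moved stays moved. The work goes in short steps, Python scripts to look and compute and a tool call to move; the robot and the scene stay as the last step left them, time stands still between calls to the robot, and variables do not carry over. Pictures are saved under pics/ and viewed, and the job is handed in when it is done.

Besides the shell and the picture viewer there is one more tool, called after "Request:" by a JSON object that holds its "op" and its "data", one argument or row to a line. step_arm: Moves the arm, as the interface text tells. Its arguments: {"type":"object","properties":{"moves":{"type":"array","items":{"type":"array","items":{"type":"array","items":{"type":"number"}}}},"force":{"type":"number"}},"required":["moves"]}

```bash
mkdir -p pics; ls
python3 - <<'E'
from workcell import env
import cv2,numpy as np
s=env.get_state()
for k,v in s.items(): print(k,np.round(v,4))
for c in("scene","top","wrist"):
    p,d=env.read_camera(c); cv2.imwrite(f"pics/a_{c}.png",p[:,:,::-1]); 
    k=env.get_calibration(c); print(c,{a:np.round(b,4).tolist() for a,b in k.items()})
E
```

```text
pics
clock 0.0
joint_pos [-1.3576  0.314   0.045   1.3036 -0.      1.4312]
qvel [ 0.0004 -0.0003 -0.0009  0.0005 -0.     -0.0008]
tau [-1.40000e-03 -4.80630e+01  2.98531e+01  1.94000e-02 -1.00000e-04
 -0.00000e+00]
tcp_pos [ 0.1986 -0.5391  0.2414]
orientation [ 0.5795  0.4049  0.5805 -0.4041]
wrist_force [-0.5464  0.2223  0.0679]
ft_torque [ 0.0353  0.0159 -0.0525]
finger_gap 0.0851
scene {'mtx': [[406.4877, 0.0, 279.0789], [0.0, 406.4877, 215.5904], [0.0, 0.0, 1.0]], 'camera_from_world': [[-0.2212, 0.9752, -0.0058, 0.1337], [0.6118, 0.1342, -0.7796, -0.2432], [-0.7595, -0.176, -0.6263, 1.4987], [0.0, 0.0, 0.0, 1.0]]}
top {'mtx': [[506.004, 0.0, 284.9251], [0.0, 506.004, 206.291], [0.0, 0.0, 1.0]], 'camera_from_world': [[0.0252, -0.9995, 0.0191, -0.0549], [-0.9973, -0.0265, -0.0688, 0.567], [0.0692, -0.0173, -0.9975, 1.5227], [0.0, 0.0, 0.0, 1.0]]}
wrist {'mtx': [[325.1923, 0.0, 277.5172], [0.0, 325.1923, 212.9376], [0.0, 0.0, 1.0]], 'T_tool_cam': [[-0.0008, -0.2674, 0.9636, -0.1323], [0.0004, -0.9636, -0.2674, 0.0678], [1.0, 0.0002, 0.0009, 0.0002], [0.0, 0.0, 0.0, 1.0]]}
```

View pics/a_scene.png

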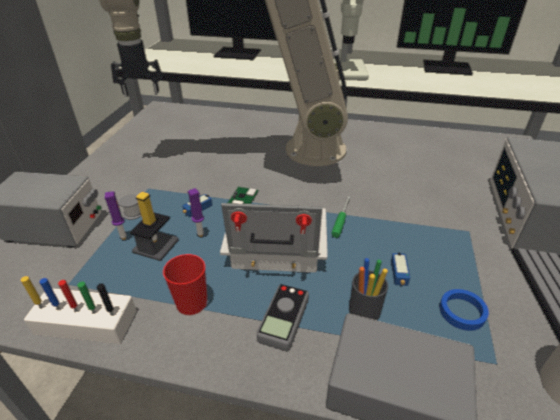

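View pics/a_top.png

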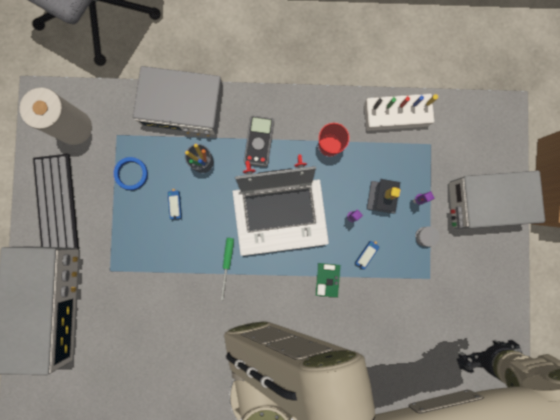

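View pics/a_wrist.png

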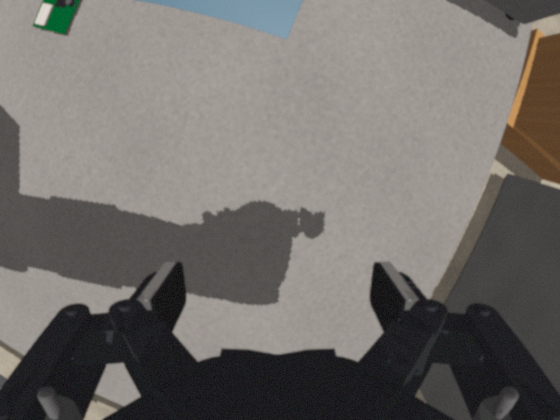

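The top picture shows the box at about (281,215) with its lid open. Two sources show, at (175,205) and (367,255). The yellow probe is in its stand at (388,195), with purple look-alikes at (355,216) and (425,198). Next I measure these positions.

```bash
cat > h.py <<'E'
from workcell import env
import cv2,numpy as np
from scipy.spatial.transform import Rotation as R
np.set_printoptions(suppress=True,precision=4)
def q2R(q): return R.from_quat([q[1],q[2],q[3],q[0]]).as_matrix()
class Cam:
    def __init__(s,n):
        s.n=n;st=env.get_state();s.st=st
        s.p,s.d=env.read_camera(n);k=env.get_calibration(n);s.K=k["mtx"]
        if n=="wrist":
            T=np.eye(4);T[:3,:3]=q2R(st["orientation"]);T[:3,3]=st["tcp_pos"];s.wc=T@k["T_tool_cam"]
        else: s.wc=np.linalg.inv(k["camera_from_world"])
        s.cw=np.linalg.inv(s.wc)
    def ray(s,u,v):
        u=np.asarray(u,float);v=np.asarray(v,float)
        x=(u-s.K[0,2])/s.K[0,0];y=(v-s.K[1,2])/s.K[1,1]
        if s.n=="wrist":
            r=np.hypot(x,y)+1e-9;t=np.tan(np.minimum(r,1.5))/r;x=x*t;y=y*t
        return np.stack([x,y,np.ones_like(x)],-1)
    def pts(s,m):
        v,u=np.nonzero(m&(s.d>0));c=s.ray(u,v)*s.d[v,u][:,None]
        return c@s.wc[:3,:3].T+s.wc[:3,3]
    def atz(s,u,v,z):
        r=s.ray(u,v)@s.wc[:3,:3].T;o=s.wc[:3,3]
        return o+r*((z-o[2])/r[...,2])[...,None]
    def xyz(s):
        v,u=np.mgrid[:420,:560];return (s.ray(u,v)*s.d[...,None])@s.wc[:3,:3].T+s.wc[:3,3]
    def proj(s,P):
        c=np.atleast_2d(P)@s.cw[:3,:3].T+s.cw[:3,3]
        x=c[:,0]/c[:,2];y=c[:,1]/c[:,2]
        if s.n=="wrist":
            r=np.hypot(x,y)+1e-9;t=np.where(c[:,2]>0,np.arctan(r),np.pi-np.arctan(r))/r;x=x*t;y=y*t
        return np.stack([x*s.K[0,0]+s.K[0,2],y*s.K[1,1]+s.K[1,2]],-1)
    def save(s,n,crop=None,k=1):
        p=s.p[:,:,::-1]
        if crop: u0,u1,v0,v1=crop;p=p[v0:v1,u0:u1]
        if k>1:p=cv2.resize(p,None,fx=k,fy=k,interpolation=cv2.INTER_CUBIC)
        cv2.imwrite("pics/"+n+".png",p)
def state():
    s=env.get_state();print("t",round(s["clock"],2),"tcp",s["tcp_pos"],"gap",s["finger_gap"],"F",s["wrist_force"])
    m=q2R(s["orientation"]);print("toolx",m[:,0],"y",m[:,1],"z",m[:,2],"j",s["joint_pos"])
    return s
def move(p,m):  # target TCP pos, orientation matrix -> tool-frame rotvec and shift
    s=env.get_state();r=q2R(s["orientation"])
    rv=R.from_matrix(r.T@m).as_rotvec();t=r.T@(np.asarray(p)-s["tcp_pos"])
    n=max(np.linalg.norm(t)/.05,np.linalg.norm(rv)/np.radians(8.59))
    print("rv",rv.round(4).tolist(),"t",t.round(4).tolist(),"minrows",round(n,1))
    return rv,t
def down(zdir): # tool pointing down, jaws along angle zdir (rad in world xy)
    x=np.array([0,0,-1.]);z=np.array([np.cos(zdir),np.sin(zdir),0]);return np.stack([x,np.cross(z,x),z],1)
E
python3 - <<'E'
from h import *
c=Cam("top")
for t in ["source0_mid","box","probe_grip","park","lid","cup","pencup"]:
    for b in env.silhouettes("top",t)[:4]:
        m=b["mask"];P=c.pts(m)
        if len(P)<5: print(t,"few");continue
        z=P[:,2]; T=P[z>np.percentile(z,60)]
        r=cv2.minAreaRect((P[:,:2]*1000).astype(np.float32))
        print(t,round(b["confidence"],2),np.round(b["uv"]),len(P),"z",np.percentile(z,[5,50,95]),"med",np.median(P,0),"rect",np.round(r[0]),np.round(r[1]),round(r[2],1))
c.save("top_box",(220,440,120,290),3)
s=Cam("scene")
for t in ["source0_mid","probe_grip"]:
    for b in env.boxes_of("scene",t)[:5]: print(t,round(b["confidence"],2),np.round(b["uv"]))
E
```

```text
source0_mid 0.79 [367. 254.] 332 z [0.0157 0.0299 0.0355] med [ 0.4299 -0.2902  0.0299] rect [ 430. -292.] [35. 90.] 55.1
box 0.56 [279. 208.] 7009 z [0.0046 0.0585 0.2116] med [ 0.5573 -0.0207  0.0585] rect [566. -20.] [263. 272.] 8.7
box 0.51 [260. 137.] 1149 z [0.0301 0.0372 0.0447] med [0.7657 0.046  0.0372] rect [760.  48.] [ 79. 176.] 84.1
probe_grip 0.76 [422. 200.] 187 z [0.0309 0.1274 0.1584] med [ 0.5953 -0.4334  0.1274] rect [ 592. -449.] [54. 30.] 66.1
probe_grip 0.56 [394. 193.] 167 z [0.085  0.1568 0.1754] med [ 0.6027 -0.3338  0.1568] rect [ 610. -339.] [30. 41.] 83.1
probe_grip 0.47 [352. 215.] 122 z [0.0678 0.1509 0.1582] med [ 0.5396 -0.2327  0.1509] rect [ 539. -236.] [30. 25.] 41.5
probe_grip 0.39 [328. 280.] 783 z [0.0022 0.0093 0.0174] med [ 0.347  -0.1741  0.0093] rect [ 347. -175.] [ 75. 102.] 86.7
park 0.59 [382. 200.] 796 z [0.006  0.0769 0.0847] med [ 0.5983 -0.3225  0.0769] rect [ 607. -338.] [87. 97.] 84.5
lid 0.67 [273. 178.] 1417 z [0.0744 0.1717 0.2235] med [ 0.6359 -0.0107  0.1717] rect [653.  -3.] [ 79. 215.] 13.7
cup 0.66 [392. 194.] 192 z [0.0789 0.1461 0.1753] med [ 0.6024 -0.3351  0.1461] rect [ 613. -358.] [35. 71.] 27.6
cup 0.59 [298. 162.] 60 z [0.1942 0.2086 0.2159] med [ 0.6713 -0.0714  0.2086] rect [682. -76.] [21. 42.] 73.7
pencup 0.7 [199. 159.] 568 z [0.0025 0.0665 0.1437] med [0.7014 0.2196 0.0665] rect [700. 220.] [73. 68.] 38.5
pencup 0.6 [278. 211.] 6791 z [0.0047 0.0584 0.2105] med [ 0.5566 -0.0218  0.0584] rect [559. -18.] [248. 266.] 8.1
pencup 0.26 [229. 256.] 362 z [0.0012 0.0209 0.0285] med [0.4097 0.1335 0.0209] rect [377. 134.] [ 28. 188.] 84.9
source0_mid 0.72 [200. 206.]
probe_grip 0.95 [115. 213.]
probe_grip 0.92 [145. 211.]
probe_grip 0.76 [197. 209.]
```

View pics/top_box.png

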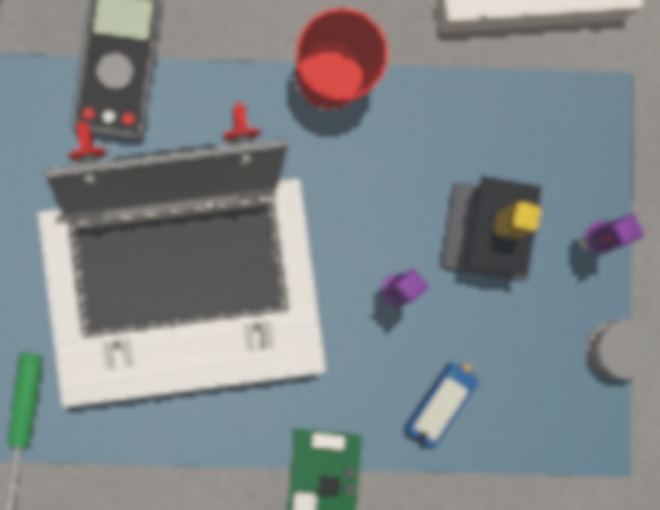

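Run:
```python
from h import *
c=Cam("top");X=c.xyz()
hsv=cv2.cvtColor(c.p,cv2.COLOR_RGB2HSV)
# flange: z 50..68, bright, in region
m=(X[...,2]>.05)&(X[...,2]<.07)&(X[...,0]>.35)&(X[...,0]<.75)&(abs(X[...,1]+.02)<.18)
m=cv2.morphologyEx(m.astype(np.uint8),cv2.MORPH_OPEN,np.ones((3,3)))
n,l,st,_=cv2.connectedComponentsWithStats(m);k=1+np.argmax(st[1:,4]);P=X[l==k]
r=cv2.minAreaRect((P[:,:2]*1000).astype(np.float32));print("flange",r,st[k],np.median(P[:,2]))
print(cv2.boxPoints(r))
cv2.imwrite("pics/flm.png",(l==k).astype(np.uint8)*255)
# sources: white label/blue z .022-.04
for (u,v) in[(175,205),(367,255)]:
    w=np.zeros(c.d.shape,bool);w[v-22:v+22,u-22:u+22]=1
    mm=w&(X[...,2]>.022)&(X[...,2]<.045);P=X[mm];r=cv2.minAreaRect((P[:,:2]*1000).astype(np.float32));print("src",r,P.shape,np.median(P,0))
    q=P[:,:2]-P[:,:2].mean(0);e,V=np.linalg.eigh(q.T@q);print("pca",P.mean(0),np.degrees(np.arctan2(V[1,1],V[0,1])))
# also other blue
b=(hsv[...,0]>100)&(hsv[...,0]<125)&(hsv[...,1]>170)&(hsv[...,2]>90)
n,l,st,ce=cv2.connectedComponentsWithStats(b.astype(np.uint8))
for i in range(1,n):
    if st[i,4]>15: print("blue",ce[i].round(),st[i,4],np.median(X[l==i],0))
# park plate
for nm,f in [("plate",(X[...,2]>.072)&(X[...,2]<.088)&(X[...,0]>.5)&(X[...,0]<.7)&(X[...,1]<-.26)&(X[...,1]>-.42)),("base",(X[...,2]>.004)&(X[...,2]<.03)&(X[...,0]>.5)&(X[...,0]<.7)&(X[...,1]<-.26)&(X[...,1]>-.395)),("pr",(X[...,2]>.16)&(X[...,0]>.5)&(X[...,0]<.7)&(X[...,1]<-.26)&(X[...,1]>-.39))]:
    P=X[f];print(nm,len(P),P.mean(0),cv2.minAreaRect((P[:,:2]*1000).astype(np.float32)))
```

```text
flange ((532.8616333007812, -24.584762573242188), (191.4786376953125, 260.66632080078125), 8.877342224121094) [ 233  180   95   75 2777] 0.06022903557078485
[[ 418.1562   89.4127]
 [ 458.3821 -168.1311]
 [ 647.5671 -138.5822]
 [ 607.3411  118.9616]]
src ((566.4636840820312, 297.2768859863281), (90.38858795166016, 34.64228057861328), 7.225780487060547) (318, 3) [0.563  0.2965 0.03  ]
pca [0.564  0.2963 0.0302] -173.06030448571448
src ((429.0928039550781, -292.48919677734375), (35.04836654663086, 90.4560775756836), 57.009613037109375) (321, 3) [ 0.427  -0.2907  0.03  ]
pca [ 0.4271 -0.2903  0.0301] 146.62697815443002
blue [121. 164.] 20 [0.6853 0.4651 0.0216]
plate 479 [ 0.6037 -0.3366  0.0806] ((605.3905029296875, -340.18707275390625), (60.131065368652344, 90.62081146240234), 82.15376281738281)
base 635 [ 0.5995 -0.3185  0.0089] ((600.5408325195312, -327.4027404785156), (200.481689453125, 131.48309326171875), 0.7257789969444275)
pr 83 [ 0.6049 -0.3395  0.1711] ((605.2744140625, -341.3319091796875), (25.277118682861328, 24.5809268951416), 77.228271484375)
```

View pics/flm.png

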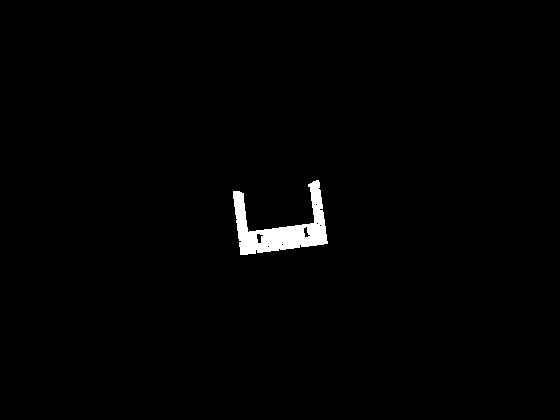

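Run:
```python
from h import *
state()
for a in(57,-123): move([.429,-.292,.12],down(np.radians(a)))
```

```text
t 0.75 tcp [ 0.1987 -0.5396  0.2423] gap 0.08540915533062045 F [ 0.4291 -0.2235 -0.5687]
toolx [ 0.     -0.0001 -1.    ] y [ 0.9384  0.3455 -0.    ] z [ 0.3455 -0.9384  0.0001] j [-1.3576  0.3132  0.0461  1.3036 -0.      1.4312]
rv [-2.2128, 0.0001, 0.0002] t [0.1223, 0.3017, -0.1528] minrows 14.8
rv [0.9288, 0.0001, -0.0] t [0.1223, 0.3017, -0.1528] minrows 7.2
```

Request:
{"op": "step_arm", "data": {
  "moves": [
    [[-0.15, 0, 0, 0.01, 0.03, -0.015, 1], [-0.3, 0, 0, 0.02, 0.06, -0.03, 1], [-0.45, 0, 0, 0.03, 0.09, -0.045, 1], [-0.6, 0, 0, 0.04, 0.12, -0.06, 1], [-0.75, 0, 0, 0.05, 0.15, -0.075, 1], [-0.9, 0, 0, 0.06, 0.18, -0.09, 1], [-1.05, 0, 0, 0.07, 0.21, -0.105, 1], [-1.2, 0, 0, 0.08, 0.24, -0.12, 1], [-1.35, 0, 0, 0.09, 0.27, -0.135, 1], [-1.5, 0, 0, 0.09, 0.3, -0.153, 1], [-1.65, 0, 0, 0.09, 0.302, -0.153, 1], [-1.8, 0, 0, 0.09, 0.302, -0.153, 1]]
  ]
}}

```text
clock: 1.95
tcp_pos: [0.4301, -0.2905, 0.1523]
orientation: [0.676, -0.206, 0.676, 0.206]
wrist_force: [-0.0, 0.1, 0.0]
finger_gap: 0.0853
```

Run:
```python
from h import *
state()
c=Cam("wrist");c.save("w1")
X=c.xyz()
for b in env.silhouettes("wrist","source0_mid")[:3]:
    P=c.pts(b["mask"]);print(b["confidence"],b["uv"],P[:,2].max() if len(P) else 0);P=P[(P[:,2]>.02)&(P[:,2]<.045)]
    if len(P)>5: print(cv2.minAreaRect((P[:,:2]*1000).astype(np.float32)),np.median(P[:,2]))
move([.429,-.292,.10],down(np.radians(57)))
```

```text
t 1.95 tcp [ 0.4301 -0.2905  0.1523] gap 0.085332084247842 F [-0.0311  0.1111  0.0265]
toolx [ 0.0001 -0.0001 -1.    ] y [-0.5572  0.8304 -0.0001] z [0.8304 0.5572 0.    ] j [-0.7488  0.2515 -0.2637  1.0554 -0.      0.2311]
rv [-0.4114, -0.0001, 0.0003] t [0.0524, -0.0002, -0.0008] minrows 2.7
```

View pics/w1.png

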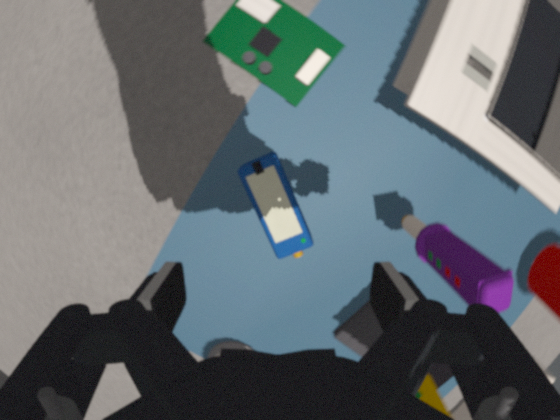

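The wrist picture shows the source at about (275,205), connector at (298,256). The network missed it, so I measure it by colour and depth.

```bash
cat >> h.py <<'E'
def srcblob(c,uv,rad=60,zlo=.018,zhi=.045):
    X=c.xyz();w=np.zeros(c.d.shape,np.uint8);cv2.circle(w,(int(uv[0]),int(uv[1])),rad,1,-1)
    m=((w>0)&(c.d>0)&(X[...,2]>zlo)&(X[...,2]<zhi)).astype(np.uint8)
    m=cv2.morphologyEx(m,cv2.MORPH_OPEN,np.ones((3,3)))
    n,l,st,_=cv2.connectedComponentsWithStats(m);k=1+np.argmax(st[1:,4]);P=X[l==k]
    P=P[P[:,2]>np.median(P[:,2])-.006]
    r=cv2.minAreaRect((P[:,:2]*1000).astype(np.float32));q=P[:,:2]-P[:,:2].mean(0);e,V=np.linalg.eigh(q.T@q)
    print("src mean",P.mean(0),"rect",np.round(r[0],1),np.round(r[1],1),"ang",np.degrees(np.arctan2(V[1,1],V[0,1]))%180,"rectang",r[2],"z",np.percentile(P[:,2],[5,50,95]))
    return P
E
python3 - <<'E'
from h import *
c=Cam("wrist");srcblob(c,(275,205))
E
```

```text
src mean [ 0.4274 -0.2892  0.0308] rect [ 428.8 -290.8] [34.4 84.4] ang 146.9453336072939 rectang 56.77289581298828 z [0.0291 0.0309 0.0323]
```

Request:
{"op": "step_arm", "data": {
  "moves": [
    [[-0.14, 0, 0, 0.01, 0.001, -0.001, 1], [-0.28, 0, 0, 0.03, 0.001, -0.001, 1], [-0.41, 0, 0, 0.06, 0.001, -0.001, 1], [-0.412, 0, 0, 0.09, 0.001, -0.001, 1], [-0.412, 0, 0, 0.115, 0.001, -0.001, 1], [-0.412, 0, 0, 0.134, 0.001, -0.001, 1], [-0.412, 0, 0, 0.134, 0.001, -0.001, 1], [-0.412, 0, 0, 0.134, 0.001, -0.001, 0.3], [-0.412, 0, 0, 0.134, 0.001, -0.001, 0.2], [-0.412, 0, 0, 0.134, 0.001, -0.001, 0.2], [-0.412, 0, 0, 0.134, 0.001, -0.001, 0.2], [-0.412, 0, 0, 0.134, 0.001, -0.001, 0.2]]
  ],
  "force": 35
}}

```text
clock: 3.3
tcp_pos: [0.4288, -0.2921, 0.0197]
orientation: [0.622, -0.337, 0.622, 0.335]
wrist_force: [0.0, 0.0, 6.6]
finger_gap: 0.0334
```

Run:
```python
from h import *
state()
```

```text
t 3.3 tcp [ 0.4288 -0.2921  0.0197] gap 0.033438098272557656 F [0.0417 0.0088 6.551 ]
toolx [ 0.002 -0.002 -1.   ] y [-0.8366  0.5478 -0.0028] z [ 0.5478  0.8366 -0.0006] j [-0.7526  0.3835 -0.4464  0.738  -0.0001 -0.1729]
```

```bash
cat >> h.py <<'E'
YAW=np.radians(8.88);BO=np.array([.5487,-.0221])
def bx(x,y,z): # box mm -> world m
    c,s=np.cos(YAW),np.sin(YAW);return np.array([BO[0]+(c*x-s*y)/1000,BO[1]+(s*x+c*y)/1000,z/1000])
def inbox(p):
    c,s=np.cos(YAW),np.sin(YAW);d=(np.asarray(p)[...,:2]-BO)*1000;return np.stack([c*d[...,0]+s*d[...,1],-s*d[...,0]+c*d[...,1],np.asarray(p)[...,2]*1000],-1)
E
python3 - <<'E'
from h import *
print(bx(10,-50,30));move(bx(10,-50,220),down(YAW+np.pi/2));move(bx(10,-50,30),down(YAW+np.pi/2))
E
```

```text
[ 0.5663 -0.07    0.03  ]
rv [-0.7348, -0.0016, 0.0024] t [-0.2005, 0.0061, 0.261] minrows 6.6
rv [-0.7348, -0.0016, 0.0024] t [-0.0105, 0.0066, 0.2611] minrows 5.2
```

Request:
{"op": "step_arm", "data": {
  "moves": [
    [[0, 0, 0, -0.03, 0, 0, 0.2], [0, 0, 0, -0.07, 0, 0, 0.2], [0, 0, 0, -0.11, 0, 0, 0.2], [0, 0, 0, -0.15, 0, 0, 0.2], [0, 0, 0, -0.19, 0, 0, 0.2], [-0.1, 0, 0, -0.2, 0, 0.03, 0.2], [-0.2, 0, 0, -0.2, 0.002, 0.07, 0.2], [-0.32, 0, 0, -0.2, 0.003, 0.11, 0.2], [-0.44, 0, 0, -0.2, 0.004, 0.15, 0.2], [-0.56, 0, 0, -0.2, 0.005, 0.2, 0.2], [-0.68, 0, 0, -0.2, 0.006, 0.24, 0.2], [-0.735, 0, 0, -0.2, 0.006, 0.261, 0.2]]
  ]
}}

```text
clock: 4.5
tcp_pos: [0.5673, -0.0669, 0.2193]
orientation: [-0.458, 0.54, -0.458, -0.538]
wrist_force: [0.2, 0.3, -1.1]
finger_gap: 0.0335
```

Run:
```python
from h import *
state()
c=Cam("wrist");c.save("w2")
for z in(220,110,30):move(bx(10,-50,z),down(YAW+np.pi/2))
# check box: rim points from wrist
X=c.xyz();B=inbox(X)
for u,v in [(0,0)]: pass
m=(X[...,2]>.05)&(X[...,2]<.068)&(c.d>0)&(abs(B[...,0])<140)&(abs(B[...,1])<160)
P=B[m];print(len(P),np.percentile(P,[1,50,99],axis=0))
fl=B[(c.d>0)&(X[...,2]<.02)&(X[...,2]>-.01)&(abs(B[...,0]-10)<70)&(abs(B[...,1])<115)];print("floor",np.percentile(fl,[1,50,99],axis=0))
```

```text
t 4.5 tcp [ 0.5673 -0.0669  0.2193] gap 0.03351160840807472 F [ 0.1651  0.2965 -1.0862]
toolx [ 0.002  -0.0013 -1.    ] y [-0.9869 -0.1611 -0.0018] z [-0.1611  0.9869 -0.0016] j [-0.2575  0.3113 -0.0129  1.2443 -0.0007 -0.4194]
rv [0.0093, -0.0005, 0.003] t [-0.0008, 0.0028, -0.0041] minrows 0.1
rv [0.0093, -0.0005, 0.003] t [0.1092, 0.0032, -0.004] minrows 2.2
rv [0.0093, -0.0005, 0.003] t [0.1892, 0.0034, -0.004] minrows 3.8
27729 [[-108.531  -129.1278   52.6381]
 [ -60.9894   -7.5822   60.6972]
 [  75.6318  127.7213   62.9272]]
floor [[ -40.0423 -100.4268    7.3079]
 [  -2.4133   24.0511    9.0682]
 [  67.5215   99.8128   17.9404]]
```

View pics/w2.png

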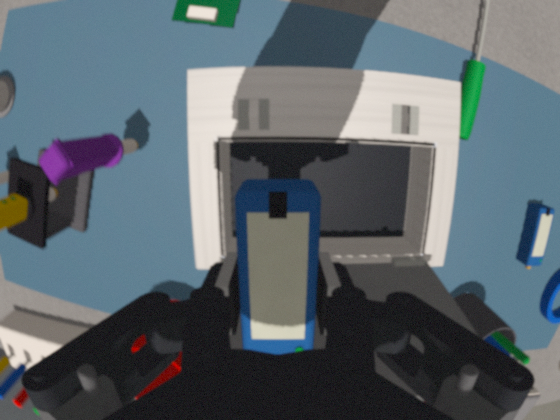

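The wrist picture shows the source held straight over the right part of the open box. The second source is at right, about (538,235). Lowering it in now.

Request:
{"op": "step_arm", "data": {
  "moves": [
    [[0.009, 0, 0, 0.03, 0.004, -0.004, 0.2], [0.009, 0, 0, 0.06, 0.004, -0.004, 0.2], [0.009, 0, 0, 0.09, 0.004, -0.004, 0.2], [0.009, 0, 0, 0.115, 0.004, -0.004, 0.2], [0.009, 0, 0, 0.14, 0.004, -0.004, 0.2], [0.009, 0, 0, 0.165, 0.004, -0.004, 0.2], [0.009, 0, 0, 0.18, 0.004, -0.004, 0.2], [0.009, 0, 0, 0.189, 0.004, -0.004, 0.2], [0.009, 0, 0, 0.189, 0.004, -0.004, 0.2], [0.009, 0, 0, 0.189, 0.004, -0.004, 0.55], [0.009, 0, 0, 0.189, 0.004, -0.004, 0.55], [0.009, 0, 0, 0.189, 0.004, -0.004, 0.55]]
  ]
}}

```text
clock: 5.75
tcp_pos: [0.5664, -0.0703, 0.0312]
orientation: [-0.461, 0.539, -0.459, -0.536]
wrist_force: [-1.0, 0.7, -0.7]
finger_gap: 0.0474
```

Run:
```python
from h import *
s=state();print(inbox(s["tcp_pos"]))
c=Cam("top");srcblob(c,(175,205),25)
move([.5655,.297,.15],down(np.radians(97)))
```

```text
t 5.75 tcp [ 0.5664 -0.0703  0.0312] gap 0.047402670657085144 F [-1.0047  0.6705 -0.6808]
toolx [ 0.0048 -0.0005 -1.    ] y [-0.988  -0.1547 -0.0046] z [-0.1547  0.988  -0.0012] j [-0.2644  0.4508 -0.3008  0.8145  0.0008 -0.4197]
[ 10.0749 -50.314   31.2136]
src mean [0.5634 0.2966 0.0303] rect [564.1 297.1] [85.2 34.8] ang 7.973938682121457 rectang 7.428417682647705 z [0.0254 0.0301 0.0361]
rv [0.0331, -0.001, 0.0044] t [-0.1191, -0.0565, 0.3628] minrows 7.7
```

Request:
{"op": "step_arm", "data": {
  "moves": [
    [[0, 0, 0, -0.03, 0, 0, 0.6], [0, 0, 0, -0.075, 0, 0, 0.7], [0, 0, 0, -0.12, 0, 0, 0.8], [0, 0, 0, -0.16, 0, 0.01, 1], [0.01, 0, 0, -0.17, 0, 0.05, 1], [0.03, 0, 0, -0.17, -0.01, 0.1, 1], [0.03, 0, 0, -0.17, -0.02, 0.15, 1], [0.03, 0, 0, -0.17, -0.03, 0.2, 1], [0.03, 0, 0, -0.17, -0.04, 0.25, 1], [0.03, 0, 0, -0.17, -0.05, 0.3, 1], [0.03, 0, 0, -0.15, -0.056, 0.34, 1], [0.03, 0, 0, -0.12, -0.056, 0.363, 1]]
  ]
}}

```text
clock: 7.0
tcp_pos: [0.5664, 0.3017, 0.1529]
orientation: [-0.47, 0.533, -0.464, -0.529]
wrist_force: [0.4, -0.1, 0.2]
finger_gap: 0.0856
```

Run:
```python
from h import *
state()
c=Cam("wrist");c.save("w3")
u=c.proj([.564,.297,.03])[0];print(u);srcblob(c,u,70)
```

```text
t 7.0 tcp [0.5664 0.3017 0.1529] gap 0.0856011828493189 F [ 0.3963 -0.0749  0.1733]
toolx [ 0.0105  0.0027 -0.9999] y [-0.9917 -0.1282 -0.0107] z [-0.1283  0.9917  0.0013] j [ 0.365   0.4696  0.0577  1.1482 -0.0012  0.2364]
[272.3474 203.8831]
src mean [0.5633 0.2972 0.0308] rect [565.7 297.4] [84.4 34.1] ang 6.7990665327342015 rectang 6.942465305328369 z [0.0291 0.0309 0.0322]
```

View pics/w3.png

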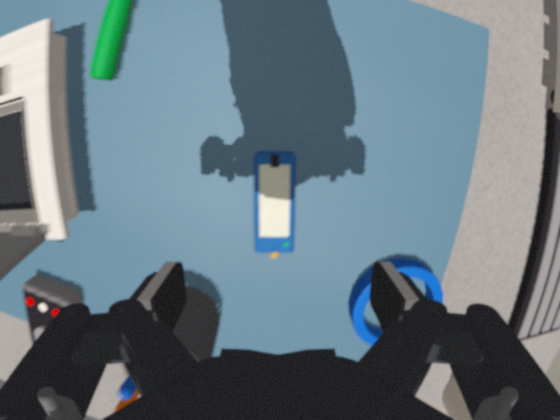

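Run:
```python
from h import *
move([.5655,.2973,.0195],down(np.radians(96.9)))
```

```text
rv [0.0102, 0.0004, 0.0003] t [0.1262, -0.0026, -0.0056] minrows 2.5
```

Request:
{"op": "step_arm", "data": {
  "moves": [
    [[0.01, 0, 0, 0.01, -0.002, -0.005, 1], [0.01, 0, 0, 0.04, -0.003, -0.006, 1], [0.01, 0, 0, 0.07, -0.003, -0.006, 1], [0.01, 0, 0, 0.1, -0.003, -0.006, 1], [0.01, 0, 0, 0.118, -0.003, -0.006, 1], [0.01, 0, 0, 0.126, -0.003, -0.006, 1], [0.01, 0, 0, 0.126, -0.003, -0.006, 1], [0.01, 0, 0, 0.126, -0.003, -0.006, 0.3], [0.01, 0, 0, 0.126, -0.003, -0.006, 0.2], [0.01, 0, 0, 0.126, -0.003, -0.006, 0.2], [0.01, 0, 0, 0.126, -0.003, -0.006, 0.2], [0.01, 0, 0, 0.126, -0.003, -0.006, 0.2]]
  ],
  "force": 35
}}

```text
clock: 8.25
tcp_pos: [0.5668, 0.2973, 0.021]
orientation: [-0.47, 0.53, -0.468, -0.529]
wrist_force: [-1.1, -0.6, 5.8]
finger_gap: 0.0334
```

Run:
```python
from h import *
state();move(bx(10,50,220),down(YAW+np.pi/2))
```

```text
t 8.25 tcp [0.5668 0.2973 0.021 ] gap 0.03343724441079429 F [-1.0629 -0.6125  5.7794]
toolx [ 0.0024  0.0011 -1.    ] y [-0.9927 -0.1205 -0.0025] z [-0.1205  0.9927  0.0008] j [ 0.3576  0.5759 -0.1129  0.8793  0.0002  0.2369]
rv [-0.0342, 0.0008, 0.0026] t [-0.1993, 0.0476, -0.2644] minrows 6.7
```

Request:
{"op": "step_arm", "data": {
  "moves": [
    [[0, 0, 0, -0.03, 0, 0, 0.2], [0, 0, 0, -0.07, 0, 0, 0.2], [0, 0, 0, -0.11, 0, 0, 0.2], [0, 0, 0, -0.15, 0, 0, 0.2], [0, 0, 0, -0.18, 0.005, -0.02, 0.2], [-0.01, 0, 0, -0.199, 0.01, -0.06, 0.2], [-0.02, 0, 0, -0.199, 0.02, -0.105, 0.2], [-0.034, 0, 0, -0.199, 0.03, -0.15, 0.2], [-0.034, 0, 0, -0.199, 0.04, -0.195, 0.2], [-0.034, 0, 0, -0.199, 0.047, -0.235, 0.2], [-0.034, 0, 0, -0.199, 0.048, -0.26, 0.2], [-0.034, 0, 0, -0.199, 0.048, -0.264, 0.2]]
  ]
}}

```text
clock: 9.45
tcp_pos: [0.5502, 0.0264, 0.2194]
orientation: [-0.461, 0.537, -0.46, -0.536]
wrist_force: [-0.4, 0.6, -0.9]
finger_gap: 0.0332
```

Run:
```python
from h import *
state();move(bx(10,50,30),down(YAW+np.pi/2))
c=Cam("wrist");c.save("w4")
```

```text
t 9.45 tcp [0.5502 0.0264 0.2194] gap 0.03320925199924459 F [-0.3912  0.5955 -0.9378]
toolx [ 0.0019  0.0005 -1.    ] y [-0.9887 -0.1502 -0.0019] z [-0.1502  0.9887  0.0002] j [-0.0982  0.2723 -0.0662  1.2305  0.0007 -0.2489]
rv [-0.0042, 0.0002, 0.0019] t [0.1894, -0.0007, 0.0023] minrows 3.8
```

View pics/w4.png

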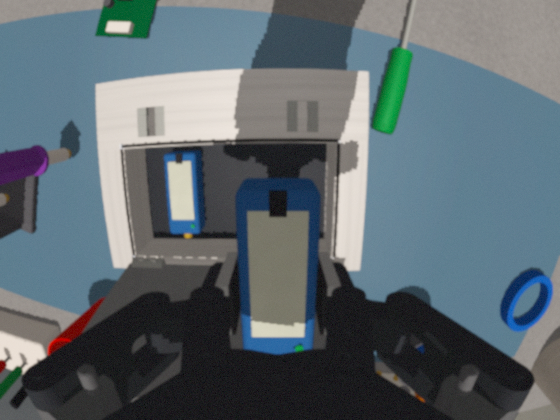

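The picture shows the first source lying in the box at about (183,195). The second is held over the left half.

Request:
{"op": "step_arm", "data": {
  "moves": [
    [[0, 0, 0, 0.03, 0, 0.002, 0.2], [0, 0, 0, 0.06, 0, 0.002, 0.2], [0, 0, 0, 0.09, 0, 0.002, 0.2], [0, 0, 0, 0.115, 0, 0.002, 0.2], [0, 0, 0, 0.14, 0, 0.002, 0.2], [0, 0, 0, 0.165, 0, 0.002, 0.2], [0, 0, 0, 0.18, 0, 0.002, 0.2], [0, 0, 0, 0.189, 0, 0.002, 0.2], [0, 0, 0, 0.189, 0, 0.002, 0.2], [0, 0, 0, 0.189, 0, 0.002, 0.5], [0, 0, 0, 0.189, 0, 0.002, 0.55], [0, 0, 0, 0.189, 0, 0.002, 0.55]]
  ]
}}

```text
clock: 10.7
tcp_pos: [0.5509, 0.0296, 0.031]
orientation: [-0.462, 0.537, -0.46, -0.536]
wrist_force: [-0.1, -0.2, -0.8]
finger_gap: 0.0466
```

Request:
{"op": "step_arm", "data": {
  "moves": [
    [[0, 0, 0, -0.03, 0, 0, 0.55], [0, 0, 0, -0.07, 0, 0, 0.55], [0, 0, 0, -0.115, 0, 0, 0.55], [0, 0, 0, -0.16, 0, 0, 0.4], [0, 0, 0, -0.205, 0, 0, 0.2], [0, 0, 0, -0.24, 0, 0, 0], [0, 0, 0, -0.26, 0, 0, 0], [0, 0, 0, -0.26, 0, 0, 0]]
  ]
}}

```text
clock: 11.5
tcp_pos: [0.5518, 0.0292, 0.2952]
orientation: [-0.463, 0.539, -0.458, -0.534]
wrist_force: [0.1, 0.3, 0.5]
finger_gap: 0.0003
```

Run:
```python
from h import *
state()
c=Cam("wrist");c.save("w5")
t=Cam("top");X=t.xyz();B=inbox(X);t.save("t5",(220,440,120,290),3)
# lid plane: inner/edges points
m=(t.d>0)&(B[...,0]>60)&(B[...,0]<150)&(abs(B[...,1])<108)&(B[...,2]>75)&(B[...,2]<240)
for lo in range(80,240,20):
    mm=m&(B[...,2]>lo)&(B[...,2]<=lo+20)
    if mm.sum()>3: print(lo,mm.sum(),np.percentile(B[mm][:,0],[5,50,95]),np.percentile(B[mm][:,1],[2,98]))
```

```text
t 11.5 tcp [0.5518 0.0292 0.2952] gap 0.0002563342139301181 F [0.1494 0.3213 0.457 ]
toolx [ 0.0107  0.0003 -0.9999] y [-0.9884 -0.1512 -0.0106] z [-0.1512  0.9885 -0.0014] j [-0.093   0.2515  0.091   1.3997  0.0013 -0.2448]
80 50 [75.244  76.4553 78.0776] [-107.2387  -21.6512]
100 48 [77.7551 79.0625 80.4153] [-103.747   -21.8133]
120 59 [ 80.3384  81.8653 114.0411] [-104.0317  -24.8021]
140 54 [82.1783 83.9766 86.1266] [-106.3364  -24.4877]
160 50 [84.3366 86.5315 88.2751] [-105.0801  -27.2381]
180 65 [ 87.1151  89.2954 119.3576] [-106.035   -25.2406]
200 161 [ 89.8831 104.1389 134.8669] [-100.8576   69.2166]
220 80 [92.1559 95.5083 99.3613] [-105.6776  -23.6933]
```

View pics/w5.png

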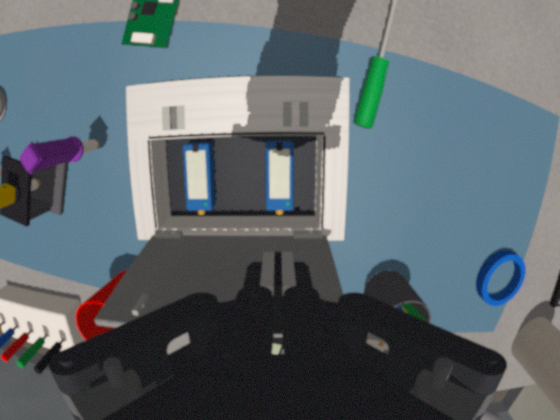

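View pics/t5.png

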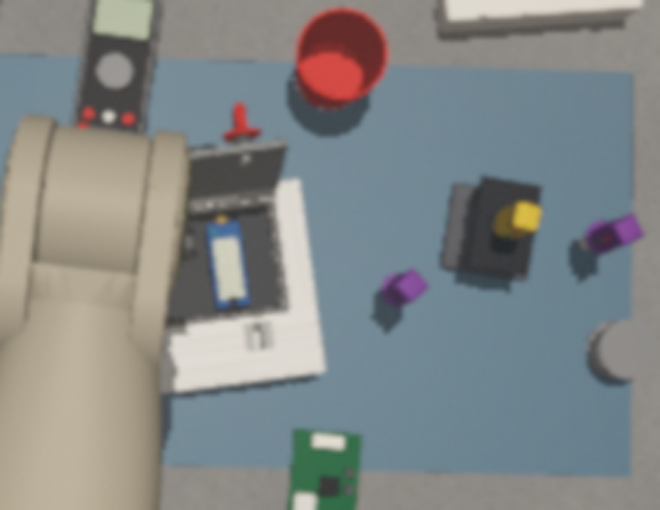

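Run:
```python
from h import *
D=down(YAW+np.pi/2);state()
for p in[(125,0,295),(125,0,215),(105,0,220),(36,0,214),(-4,0,193),(-21,0,179),(-36,0,162)]:
    print(p,bx(*p));move(bx(*p),D)
```

```text
t 11.6 tcp [0.5503 0.0294 0.2911] gap 0.00017436887470809092 F [-0.1618 -0.15   -0.6196]
toolx [ 0.0042  0.0008 -1.    ] y [-0.9885 -0.1512 -0.0043] z [-0.1512  0.9885  0.0002] j [-0.093   0.2542  0.0847  1.3972  0.0012 -0.2448]
(125, 0, 295) [ 0.6722 -0.0028  0.295 ]
rv [-0.0032, 0.0002, 0.0043] t [-0.0034, -0.1157, -0.0502] minrows 2.5
(125, 0, 215) [ 0.6722 -0.0028  0.215 ]
rv [-0.0032, 0.0002, 0.0043] t [0.0766, -0.1153, -0.0503] minrows 2.9
(105, 0, 220) [ 0.6524 -0.0059  0.22  ]
rv [-0.0032, 0.0002, 0.0043] t [0.0715, -0.0954, -0.0503] minrows 2.6
(36, 0, 214) [ 0.5843 -0.0165  0.214 ]
rv [-0.0032, 0.0002, 0.0043] t [0.0772, -0.0263, -0.0505] minrows 1.9
(-4, 0, 193) [ 0.5447 -0.0227  0.193 ]
rv [-0.0032, 0.0002, 0.0043] t [0.098, 0.0137, -0.0507] minrows 2.2
(-21, 0, 179) [ 0.528  -0.0253  0.179 ]
rv [-0.0032, 0.0002, 0.0043] t [0.1119, 0.0308, -0.0507] minrows 2.5
(-36, 0, 162) [ 0.5131 -0.0277  0.162 ]
rv [-0.0032, 0.0002, 0.0043] t [0.1289, 0.0459, -0.0508] minrows 2.9
```

Request:
{"op": "step_arm", "data": {
  "moves": [
    [[0, 0, 0, -0.01, -0.03, -0.02, 0], [0, 0, 0, -0.01, -0.07, -0.04, 0], [0, 0, 0, -0.005, -0.11, -0.05, 0], [0, 0, 0, -0.003, -0.118, -0.05, 0], [0, 0, 0, 0.03, -0.118, -0.05, 0], [0, 0, 0, 0.06, -0.118, -0.05, 0], [0, 0, 0, 0.076, -0.118, -0.05, 0], [0, 0, 0, 0.076, -0.118, -0.05, 0]]
  ]
}}

```text
clock: 12.4
tcp_pos: [0.6717, -0.0016, 0.2105]
orientation: [0.46, -0.535, 0.461, 0.538]
wrist_force: [-1.5, 0.0, -0.3]
finger_gap: 0.0004
```

Run:
```python
from h import *
D=down(YAW+np.pi/2);s=state();print(inbox(s["tcp_pos"]))
for p in[(105,0,220),(70,0,222),(36,0,214),(-4,0,193),(-21,0,179),(-36,0,162)]:
    move(bx(*p),D)
```

```text
t 12.4 tcp [ 0.6717 -0.0016  0.2105] gap 0.00038562836093065255 F [-1.4751  0.0032 -0.2966]
toolx [-0.0049  0.002  -1.    ] y [-0.9885 -0.1514  0.0045] z [-0.1514  0.9885  0.0027] j [-0.1223  0.5208  0.2823  1.3374  0.0014 -0.2743]
[124.6616   1.3116 210.5371]
rv [-0.003, 0.0027, -0.0045] t [-0.0094, 0.0197, -0.0013] minrows 0.4
rv [-0.003, 0.0027, -0.0045] t [-0.0112, 0.0547, -0.0014] minrows 1.1
rv [-0.003, 0.0027, -0.0045] t [-0.0031, 0.0887, -0.0016] minrows 1.8
rv [-0.003, 0.0027, -0.0045] t [0.0181, 0.1286, -0.0017] minrows 2.6
rv [-0.003, 0.0027, -0.0045] t [0.0322, 0.1455, -0.0018] minrows 3.0
rv [-0.003, 0.0027, -0.0045] t [0.0493, 0.1604, -0.0019] minrows 3.4
```

Request:
{"op": "step_arm", "data": {
  "moves": [
    [[0, 0, 0, -0.005, 0.008, -0.001, 0], [0, 0, 0, -0.008, 0.016, -0.001, 0], [0, 0, 0, -0.01, 0.024, -0.001, 0], [0, 0, 0, -0.011, 0.032, -0.001, 0], [0, 0, 0, -0.012, 0.04, -0.001, 0], [0, 0, 0, -0.012, 0.048, -0.001, 0], [0, 0, 0, -0.011, 0.056, -0.001, 0], [0, 0, 0, -0.009, 0.064, -0.001, 0], [0, 0, 0, -0.007, 0.072, -0.001, 0], [0, 0, 0, -0.005, 0.08, -0.001, 0], [0, 0, 0, -0.002, 0.088, -0.001, 0], [0, 0, 0, 0.002, 0.096, -0.001, 0]]
  ]
}}

```text
clock: 13.6
tcp_pos: [0.5762, -0.0172, 0.2087]
orientation: [0.46, -0.535, 0.461, 0.538]
wrist_force: [0.6, 1.0, 1.2]
finger_gap: -0.0004
```

Run:
```python
from h import *
D=down(YAW+np.pi/2);s=state();print(inbox(s["tcp_pos"]))
for p in[(-4,0,193),(-21,0,179),(-36,0,162),(-40,0,230)]:
    move(bx(*p),D)
```

```text
t 13.6 tcp [ 0.5762 -0.0172  0.2087] gap -0.00036564963313126265 F [0.6213 1.0377 1.186 ]
toolx [-0.0051  0.002  -1.    ] y [-0.9884 -0.1515  0.0047] z [-0.1515  0.9885  0.0027] j [-0.1696  0.3314 -0.011   1.2337  0.0011 -0.3217]
[ 27.8945   0.6265 208.6709]
rv [-0.0029, 0.0027, -0.0047] t [0.0158, 0.0318, -0.0008] minrows 0.7
rv [-0.0029, 0.0027, -0.0047] t [0.0299, 0.0488, -0.0009] minrows 1.1
rv [-0.0029, 0.0027, -0.0047] t [0.047, 0.0637, -0.0009] minrows 1.6
rv [-0.0029, 0.0027, -0.0047] t [-0.021, 0.068, -0.0008] minrows 1.4
```

Request:
{"op": "step_arm", "data": {
  "moves": [
    [[0, 0, 0, 0.004, 0.008, 0, 0], [0, 0, 0, 0.008, 0.016, 0, 0], [0, 0, 0, 0.012, 0.024, 0, 0], [0, 0, 0, 0.016, 0.032, 0, 0], [0, 0, 0, 0.022, 0.04, 0, 0], [0, 0, 0, 0.03, 0.049, 0, 0], [0, 0, 0, 0.038, 0.056, 0, 0], [0, 0, 0, 0.047, 0.063, 0, 0], [0, 0, 0, 0.01, 0.066, 0, 0], [0, 0, 0, -0.03, 0.068, 0, 0], [0, 0, 0, -0.06, 0.068, 0, 0], [0, 0, 0, -0.06, 0.068, 0, 0]]
  ]
}}

```text
clock: 14.8
tcp_pos: [0.5109, -0.0281, 0.2733]
orientation: [-0.461, 0.537, -0.46, -0.536]
wrist_force: [0.2, 1.0, -0.5]
finger_gap: -0.0002
```

Run:
```python
from h import *
D=down(YAW+np.pi/2);s=state();print(inbox(s["tcp_pos"]))
c=Cam("scene");c.save("s6");c=Cam("wrist");c.save("w6")
```

```text
t 14.8 tcp [ 0.5109 -0.0281  0.2733] gap -0.00016967824868085354 F [ 0.2469  0.968  -0.5365]
toolx [ 0.0022  0.0004 -1.    ] y [-0.9885 -0.1514 -0.0023] z [-0.1514  0.9885  0.0001] j [-0.2124  0.1806 -0.0519  1.3361  0.0009 -0.3644]
[-38.2649  -0.062  273.2866]
```

View pics/s6.png

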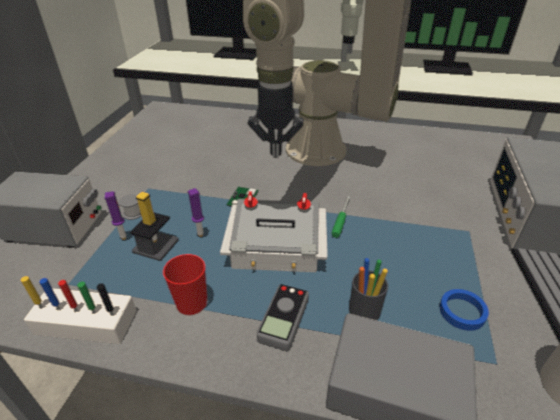

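View pics/w6.png

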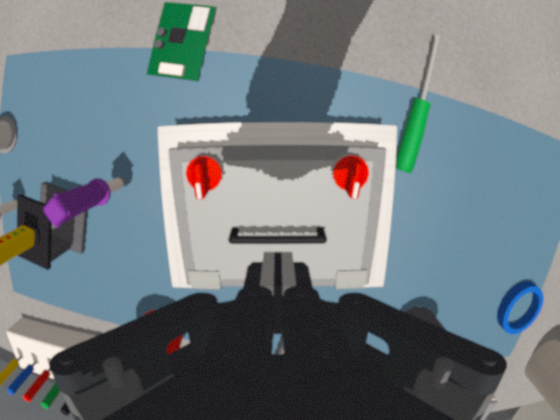

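The lid is down; in the wrist picture the studs stand at about (350,172) left and (203,172) right, unlocked. I measure them.

```bash
cat >> h.py <<'E'
def studs(c):
    X=c.xyz();B=inbox(X);h=cv2.cvtColor(c.p,cv2.COLOR_RGB2HSV)
    red=((h[...,0]<8)|(h[...,0]>172))&(h[...,1]>140)&(h[...,2]>70)&(c.d>0)
    lid=(c.d>0)&(abs(B[...,1])<100)&(B[...,0]<-20)&(B[...,0]>-85)&(B[...,2]>55)&(B[...,2]<80)&~red
    if lid.sum(): print("lid z",np.median(B[lid][:,2]),"edge x",np.percentile(B[lid][:,0],1))
    for y in(70,-70):
        m=red&(abs(B[...,1]-y)<35)&(abs(B[...,0]+69)<40)
        for lo,hi in((75,92),(100,116)):
            P=B[m&(B[...,2]>lo)&(B[...,2]<hi)]
            if len(P)<8: print(y,lo,"few");continue
            r=cv2.minAreaRect(P[:,:2].astype(np.float32));print(y,lo,len(P),"rect",np.round(r[0],1),np.round(r[1],1),round(r[2],1),"zmed",np.median(P[:,2]),np.percentile(P[:,2],95))
E
python3 - <<'E'
from h import *
state()
studs(Cam("wrist"));studs(Cam("top"))
move(bx(-69,70,150),down(YAW+np.pi/2))
E
```

```text
t 14.9 tcp [ 0.5092 -0.0277  0.2692] gap -0.00011891011397664266 F [-0.3415  0.1043 -0.5031]
toolx [-0.004   0.0017 -1.    ] y [-0.9885 -0.1514  0.0037] z [-0.1514  0.9885  0.0023] j [-0.2124  0.1834 -0.0584  1.3332  0.0008 -0.3643]
lid z 78.07895948082205 edge x -84.04403350133549
70 75 few
70 100 165 rect [-64.6  69.2] [10.2 33.3] 85.9 zmed 108.64629685501353 115.74542415783317
-70 75 few
-70 100 157 rect [-64.9 -70.4] [32.9 11. ] 2.6 zmed 109.15874088449617 115.42586344842469
lid z 69.66905277694235 edge x -84.16801561477631
70 75 few
70 100 few
-70 75 few
-70 100 few
rv [-0.003, 0.0036, -0.0069] t [0.118, 0.0277, 0.0686] minrows 2.8
```

Request:
{"op": "step_arm", "data": {
  "moves": [
    [[0, 0, 0, 0, 0.008, 0.02, 0.3], [0, 0, 0, 0.01, 0.018, 0.045, 0.5], [0, 0, 0, 0.03, 0.028, 0.069, 0.5], [0, 0, 0, 0.06, 0.028, 0.069, 0.5], [0, 0, 0, 0.09, 0.028, 0.069, 0.5], [0, 0, 0, 0.1, 0.028, 0.069, 0.5], [0, 0, 0, 0.1, 0.028, 0.069, 0.5], [0, 0, 0, 0.1, 0.028, 0.069, 0.5]]
  ]
}}

```text
clock: 15.8
tcp_pos: [0.4698, 0.0366, 0.1684]
orientation: [0.46, -0.534, 0.462, 0.539]
wrist_force: [0.2, -0.5, 0.2]
finger_gap: 0.0425
```

Run:
```python
from h import *
s=state();print(inbox(s["tcp_pos"]))
c=Cam("wrist");c.save("w7");studs(c);studs(Cam("top"))
move(bx(-69,70,96),down(YAW+np.pi/2))
```

```text
t 15.8 tcp [0.4698 0.0366 0.1684] gap 0.04251221439934015 F [ 0.1809 -0.4865  0.1941]
toolx [-0.0075  0.0025 -1.    ] y [-0.9885 -0.1511  0.0071] z [-0.1511  0.9885  0.0036] j [-0.094   0.1577 -0.3414  1.0794  0.0018 -0.2457]
[-68.9385  70.157  168.4089]
lid z 69.45643446853065 edge x -84.53306020656053
70 75 1151 rect [-67.6  69.8] [33.7 33. ] 86.7 zmed 84.72485295558046 85.86191178094566
70 100 640 rect [-67.5  69.7] [10.1 33.6] 84.3 zmed 108.15711647851685 109.44802220469671
-70 75 703 rect [-68.4 -61.3] [34.1 18.6] 10.6 zmed 84.94832456651267 90.96631328038107
-70 100 552 rect [-67.2 -69.4] [32.8 10.4] 1.2 zmed 107.40718358387102 109.32568168550542
lid z 68.88469969953759 edge x -84.2497711998612
70 75 few
70 100 few
-70 75 43 rect [-68.8 -71.9] [26.2 26.4] 81.5 zmed 83.79270164173636 88.17829586951783
-70 100 23 rect [-71.1 -70.3] [26.4 10. ] 3.1 zmed 106.66425766881349 112.89997780039644
rv [-0.0033, 0.0031, -0.0049] t [0.0733, 0.0005, -0.0002] minrows 1.5
```

View pics/w7.png

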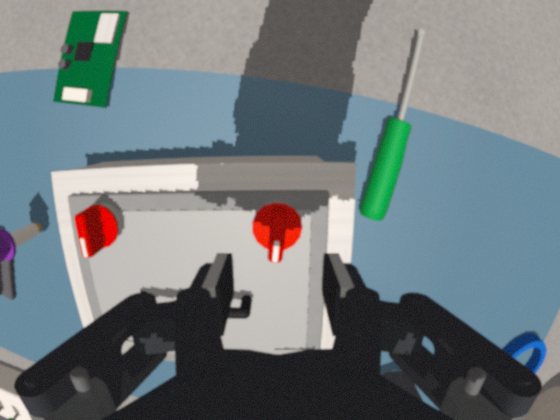

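The stud wing is at about (276,235), centred between the jaws. Descending and gripping it.

Request:
{"op": "step_arm", "data": {
  "moves": [
    [[0, 0, -0.003, 0.03, -0.0005, 0, 0.5], [0, 0, -0.005, 0.055, -0.0005, 0, 0.5], [0, 0, -0.005, 0.067, -0.0005, 0, 0.5], [0, 0, -0.005, 0.073, -0.0005, 0, 0.5], [0, 0, -0.005, 0.073, -0.0005, 0, 0.5], [0, 0, -0.005, 0.073, -0.0005, 0, 0.1], [0, 0, -0.005, 0.073, -0.0005, 0, 0], [0, 0, -0.005, 0.073, -0.0005, 0, 0], [0, 0, -0.005, 0.073, -0.0005, 0, 0], [0, 0, -0.005, 0.073, -0.0005, 0, 0]]
  ],
  "force": 40
}}

```text
clock: 16.9
tcp_pos: [0.4716, 0.0366, 0.0973]
orientation: [0.462, -0.536, 0.46, 0.537]
wrist_force: [-1.3, -1.0, 6.2]
finger_gap: 0.0089
```

Run:
```python
from h import *
s=state();print(inbox(s["tcp_pos"]),s["ft_torque"])
```

```text
t 16.9 tcp [0.4716 0.0366 0.0973] gap 0.008927507709428791 F [-1.3128 -0.9821  6.2449]
toolx [ 0.0019  0.0027 -1.    ] y [-0.9885 -0.151  -0.0023] z [-0.151   0.9885  0.0024] j [-0.0943  0.2158 -0.4597  0.8937  0.0029 -0.2459]
[-67.1233  69.8878  97.3201] [-0.082   0.0703  0.0275]
```

Request:
{"op": "step_arm", "data": {
  "moves": [
    [[0, 0, 0, 0.004, 0, 0, 0], [0, 0, 0, 0.008, 0, 0, 0], [0, 0, 0, 0.011, 0, 0, 0], [0, 0, 0, 0.011, 0, 0, 0]]
  ]
}}

```text
clock: 17.3
tcp_pos: [0.4717, 0.0366, 0.0882]
orientation: [-0.462, 0.537, -0.459, -0.536]
wrist_force: [-6.1, 0.3, 15.8]
finger_gap: 0.0089
```

Run:
```python
from h import *
s=state();print(inbox(s["tcp_pos"]),s["ft_torque"])
```

```text
t 17.3 tcp [0.4717 0.0366 0.0882] gap 0.008863370338388871 F [-6.1147  0.278  15.7839]
toolx [ 0.003   0.0023 -1.    ] y [-0.9885 -0.1511 -0.0033] z [-0.1511  0.9885  0.0018] j [-0.0941  0.225  -0.4735  0.8695  0.0026 -0.2458]
[-66.9796  69.8555  88.1864] [-0.0164  1.2752 -0.0288]
```

Request:
{"op": "step_arm", "data": {
  "moves": [
    [[0.05, 0, 0, 0.002, 0.0015, 0, 0], [0.15, 0, 0, 0.002, 0.0015, 0, 0], [0.28, 0, 0, 0.002, 0.0015, 0, 0], [0.41, 0, 0, 0.002, 0.0015, 0, 0], [0.54, 0, 0, 0.002, 0.0015, 0, 0], [0.67, 0, 0, 0.002, 0.0015, 0, 0], [0.8, 0, 0, 0.002, 0.0015, 0, 0], [0.93, 0, 0, 0.002, 0.0015, 0, 0], [1.06, 0, 0, 0.002, 0.0015, 0, 0], [1.19, 0, 0, 0.002, 0.0015, 0, 0], [1.32, 0, 0, 0.002, 0.0015, 0, 0], [1.45, 0, 0, 0.002, 0.0015, 0, 0]]
  ]
}}

```text
clock: 18.5
tcp_pos: [0.4718, 0.0368, 0.0882]
orientation: [0.703, -0.094, 0.698, 0.095]
wrist_force: [-0.9, 2.7, 14.0]
finger_gap: 0.0092
```

Run:
```python
from h import *
s=state();print(inbox(s["tcp_pos"]),s["ft_torque"]);move(s["tcp_pos"],down(YAW-np.radians(2)))
```

```text
t 18.5 tcp [0.4718 0.0368 0.0882] gap 0.009168232137168157 F [-0.9129  2.7201 14.0109]
toolx [ 0.0069  0.0033 -1.    ] y [-0.2646  0.9644  0.0013] z [0.9643 0.2645 0.0075] j [-0.0944  0.2221 -0.4772  0.8649  0.0039  1.2087]
[-66.8786  70.1114  88.2225] [0.4349 0.4138 0.0749]
rv [0.1477, 0.0074, -0.0019] t [0.0, 0.0, 0.0] minrows 1.0
```

Request:
{"op": "step_arm", "data": {
  "moves": [
    [[0.08, 0, 0, 0.001, 0, 0, 0], [0.13, 0, 0, 0.001, 0, 0, 0], [0.13, 0, 0, 0.001, 0, 0, 0], [0.13, 0, 0, -0.004, 0, 0, 0], [0.13, 0, 0, -0.006, 0, 0, 0], [0.13, 0, 0, -0.006, 0, 0, 0.2], [0.13, 0, 0, -0.006, 0, 0, 0.35], [0.13, 0, 0, -0.006, 0, 0, 0.4], [0.13, 0, 0, -0.03, 0, 0, 0.4], [0.13, 0, 0, -0.065, 0, 0, 0.4], [0.13, 0, 0, -0.08, 0, 0, 0.4], [0.13, 0, 0, -0.08, 0, 0, 0.4]]
  ]
}}

```text
clock: 19.7
tcp_pos: [0.4731, 0.0364, 0.1706]
orientation: [0.71, -0.048, 0.701, 0.049]
wrist_force: [0.8, 0.5, 0.2]
finger_gap: 0.0343
```

Run:
```python
from h import *
s=state();print(inbox(s["tcp_pos"]))
c=Cam("wrist");c.save("w8");studs(c)
move(bx(-69,-70,170),down(YAW+np.pi/2))
```

```text
t 19.7 tcp [0.4731 0.0364 0.1706] gap 0.03434540552169765 F [0.7905 0.5432 0.1847]
toolx [ 0.0118  0.0028 -0.9999] y [-0.1373  0.9905  0.0012] z [0.9905 0.1373 0.012 ] j [-0.095   0.1469 -0.3488  1.0636  0.0039  1.338 ]
[-65.7022  69.4765 170.5598]
lid z 69.47816808020654 edge x -84.48301085849296
70 75 1146 rect [-67.   70.9] [33.1 34.4] 89.9 zmed 81.8925156630471 83.13975627237471
70 100 612 rect [-66.6  70.9] [32.1  9.8] 88.6 zmed 105.33922370383854 106.58284755472705
-70 75 few
-70 100 few
rv [-1.588, 0.0089, 0.0063] t [-0.0013, -0.1397, 0.0001] minrows 10.6
```

View pics/w8.png

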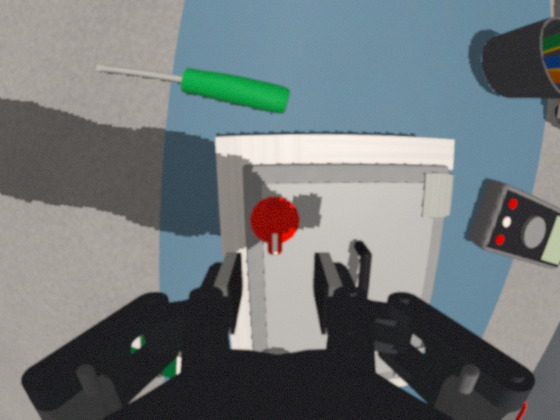

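The left stud is locked: its wing lies crosswise and its height dropped 3 mm (108.2 to 105.3). On to the right stud.

Request:
{"op": "step_arm", "data": {
  "moves": [
    [[-0.14, 0, 0, -0.001, -0.01, 0, 0.5], [-0.28, 0, 0, -0.001, -0.025, 0, 0.5], [-0.42, 0, 0, -0.001, -0.04, 0, 0.5], [-0.56, 0, 0, -0.001, -0.055, 0, 0.5], [-0.7, 0, 0, -0.001, -0.07, 0, 0.5], [-0.84, 0, 0, -0.001, -0.085, 0, 0.5], [-0.98, 0, 0, -0.001, -0.1, 0, 0.5], [-1.12, 0, 0, -0.001, -0.115, 0, 0.5], [-1.26, 0, 0, -0.001, -0.125, 0, 0.5], [-1.4, 0, 0, -0.001, -0.135, 0, 0.5], [-1.53, 0.005, 0.005, -0.001, -0.14, 0, 0.5], [-1.588, 0.009, 0.006, -0.001, -0.14, 0, 0.5]]
  ]
}}

```text
clock: 20.95
tcp_pos: [0.4905, -0.1027, 0.1679]
orientation: [0.459, -0.537, 0.459, 0.539]
wrist_force: [-0.2, 0.9, -0.1]
finger_gap: 0.0428
```

Run:
```python
from h import *
s=state();print(inbox(s["tcp_pos"]))
c=Cam("wrist");studs(c)
s=state();move(bx(-68.2,-69.7,96),down(YAW+np.pi/2))
```

```text
t 20.95 tcp [ 0.4905 -0.1027  0.1679] gap 0.04275777932083121 F [-0.1929  0.9375 -0.1329]
toolx [-0.0026  0.0006 -1.    ] y [-0.9876 -0.1571  0.0025] z [-0.1571  0.9876  0.001 ] j [-0.3664  0.21   -0.2777  1.0858 -0.0004 -0.5242]
[-69.8915 -70.6249 167.8525]
lid z 69.36280228784794 edge x -84.59335916439423
70 75 796 rect [-68.2  67.4] [31.5 33.7] 70.6 zmed 81.89612694228462 89.8117337604451
70 100 356 rect [-67.1  68. ] [10.2 32.3] 1.0 zmed 104.8835369990739 106.46333056837523
-70 75 1164 rect [-67.8 -70.4] [33.1 33.7] 0.4 zmed 84.6850849709546 85.7684285070324
-70 100 630 rect [-67.8 -70.4] [32.6 10. ] 2.8 zmed 108.07887392955051 109.39650678222223
t 21.0 tcp [ 0.4905 -0.1023  0.1679] gap 0.04225431327596113 F [ 1.3165 -1.0719 -0.0782]
toolx [-0.0028  0.0006 -1.    ] y [-0.9874 -0.1582  0.0026] z [-0.1582  0.9874  0.0011] j [-0.3658  0.2099 -0.2778  1.086  -0.0004 -0.5246]
rv [0.0039, 0.0011, -0.0026] t [0.0719, -0.0019, 0.0005] minrows 1.4
```

Request:
{"op": "step_arm", "data": {
  "moves": [
    [[0, 0, 0, 0.03, -0.001, 0, 0.5], [0.004, 0, 0, 0.055, -0.001, 0, 0.5], [0.004, 0, 0, 0.067, -0.001, 0, 0.5], [0.004, 0, 0, 0.072, -0.001, 0, 0.5], [0.004, 0, 0, 0.072, -0.001, 0, 0.5], [0.004, 0, 0, 0.072, -0.001, 0, 0.1], [0.004, 0, 0, 0.072, -0.001, 0, 0], [0.004, 0, 0, 0.072, -0.001, 0, 0], [0.004, 0, 0, 0.072, -0.001, 0, 0], [0.004, 0, 0, 0.072, -0.001, 0, 0]]
  ],
  "force": 40
}}

```text
clock: 22.0
tcp_pos: [0.4922, -0.102, 0.097]
orientation: [0.46, -0.537, 0.46, 0.538]
wrist_force: [0.2, 3.4, 7.0]
finger_gap: 0.0087
```

Run:
```python
from h import *
s=state();print(inbox(s["tcp_pos"]),s["ft_torque"])
```

```text
t 22.0 tcp [ 0.4922 -0.102   0.097 ] gap 0.008705712909356261 F [0.1991 3.4355 7.0272]
toolx [-0.0004  0.0006 -1.    ] y [-0.988  -0.1546  0.0003] z [-0.1546  0.988   0.0007] j [-0.3645  0.2701 -0.3873  0.9141  0.0004 -0.5197]
[-68.2027 -70.2458  96.9984] [0.4868 0.0744 0.0127]
```

Request:
{"op": "step_arm", "data": {
  "moves": [
    [[0, 0, 0, 0.004, 0, 0, 0], [0, 0, 0, 0.008, 0, 0, 0], [0, 0, 0, 0.011, 0, 0, 0], [0, 0, 0, 0.011, 0, 0, 0]]
  ]
}}

```text
clock: 22.4
tcp_pos: [0.4923, -0.102, 0.0879]
orientation: [-0.46, 0.537, -0.46, -0.537]
wrist_force: [-5.1, 3.2, 14.0]
finger_gap: 0.0088
```

Request:
{"op": "step_arm", "data": {
  "moves": [
    [[0.05, 0, 0, 0.002, 0.001, 0, 0], [0.15, 0, 0, 0.002, 0.001, 0, 0], [0.28, 0, 0, 0.002, 0.001, 0, 0], [0.41, 0, 0, 0.002, 0.001, 0, 0], [0.54, 0, 0, 0.002, 0.001, 0, 0], [0.67, 0, 0, 0.002, 0.001, 0, 0], [0.8, 0, 0, 0.002, 0.001, 0, 0], [0.93, 0, 0, 0.002, 0.001, 0, 0], [1.06, 0, 0, 0.002, 0.001, 0, 0], [1.19, 0, 0, 0.002, 0.001, 0, 0], [1.32, 0, 0, 0.002, 0.001, 0, 0], [1.45, 0, 0, 0.002, 0.001, 0, 0]]
  ]
}}

```text
clock: 23.6
tcp_pos: [0.493, -0.1006, 0.088]
orientation: [0.703, -0.095, 0.698, 0.097]
wrist_force: [1.3, 9.5, 11.7]
finger_gap: 0.0093
```

Run:
```python
from h import *
s=state();print(inbox(s["tcp_pos"]),s["ft_torque"]);move(s["tcp_pos"],down(YAW-np.radians(0)))
```

```text
t 23.6 tcp [ 0.493  -0.1006  0.088 ] gap 0.009276443559342644 F [ 1.29    9.4808 11.717 ]
toolx [ 0.0055  0.0032 -1.    ] y [-0.269   0.9631  0.0016] z [0.9631 0.269  0.0061] j [-0.3638  0.2765 -0.4038  0.8865  0.0049  0.9347]
[-67.1091 -68.9557  87.9583] [ 1.8823 -0.087   0.0833]
rv [0.1174, 0.006, -0.0019] t [0.0, 0.0, 0.0] minrows 0.8
```

Request:
{"op": "step_arm", "data": {
  "moves": [
    [[0.08, 0, 0, 0.001, -0.001, 0, 0], [0.14, 0, 0, 0.001, -0.001, 0, 0], [0.14, 0, 0, 0.001, -0.001, 0, 0], [0.14, 0, 0, -0.004, -0.001, 0, 0], [0.14, 0, 0, -0.006, -0.001, 0, 0], [0.14, 0, 0, -0.006, -0.001, 0, 0.2], [0.14, 0, 0, -0.006, -0.001, 0, 0.35], [0.14, 0, 0, -0.006, -0.001, 0, 0.4], [0.14, 0, 0, -0.03, -0.001, 0, 0.4], [0.14, 0, 0, -0.065, -0.001, 0, 0.4], [0.14, 0, 0, -0.1, -0.001, 0, 0.5], [0.14, 0, 0, -0.13, -0.001, 0, 0.6]]
  ]
}}

```text
clock: 24.8
tcp_pos: [0.4927, -0.1024, 0.2197]
orientation: [0.708, -0.046, 0.703, 0.047]
wrist_force: [0.4, 0.6, -0.7]
finger_gap: 0.0512
```

Run:
```python
from h import *
s=state();print(inbox(s["tcp_pos"]))
c=Cam("wrist");c.save("w9");studs(c)
c=Cam("top");c.save("t9",(220,440,120,290),3)
```

```text
t 24.8 tcp [ 0.4927 -0.1024  0.2197] gap 0.05116774082703077 F [ 0.4129  0.6209 -0.6604]
toolx [ 0.0061  0.0023 -1.    ] y [-0.1316  0.9913  0.0015] z [0.9913 0.1316 0.0064] j [-0.3671  0.1786 -0.1861  1.2013  0.0044  1.0718]
[-67.7331 -70.6511 219.6573]
lid z 69.36222101591876 edge x -84.38779569375545
70 75 801 rect [-66.8  68.9] [33.5 33.8] 88.5 zmed 81.917109627395 83.19138606062121
70 100 427 rect [-66.7  69.2] [33.5  9.9] 88.9 zmed 105.13246831174285 106.64609203811983
-70 75 784 rect [-67.  -69.6] [33.5 34.3] 88.1 zmed 81.86970826020651 83.03681383719433
-70 100 424 rect [-66.4 -69.6] [33.2  9.6] 88.7 zmed 105.26357113102932 106.60574591219068
```

View pics/w9.png

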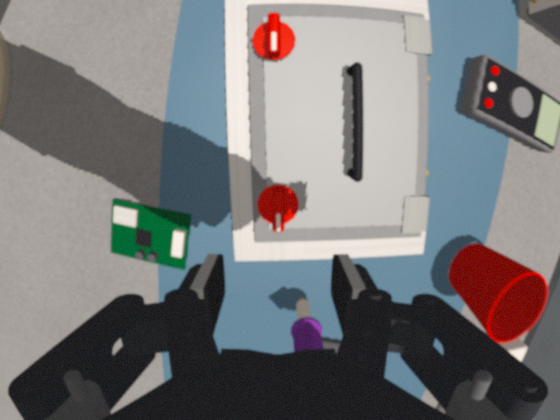

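View pics/t9.png

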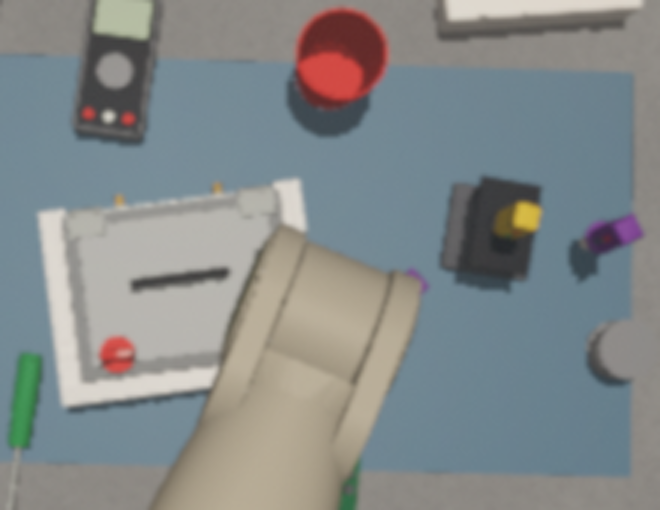

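Both studs now lie crosswise and sit at about 105.2 mm, 3 mm lower, so they are locked. Next I go above the yellow probe in its stand.

Request:
{"op": "step_arm", "data": {
  "moves": [
    [[-0.1, 0, 0, -0.02, -0.02, 0.008, 0.6], [-0.22, 0, 0, -0.04, -0.045, 0.016, 0.6], [-0.34, 0, 0, -0.06, -0.07, 0.024, 0.6], [-0.46, 0, 0, -0.065, -0.095, 0.032, 0.6], [-0.58, 0, 0, -0.065, -0.12, 0.04, 0.6], [-0.7, 0, 0, -0.065, -0.145, 0.048, 0.6], [-0.82, 0, 0, -0.065, -0.17, 0.056, 0.6], [-0.94, 0, 0, -0.065, -0.195, 0.064, 0.6], [-1.06, 0, 0, -0.065, -0.22, 0.072, 0.6], [-1.18, 0, 0, -0.065, -0.24, 0.077, 0.6], [-1.26, 0, 0, -0.065, -0.25, 0.08, 0.6], [-1.26, 0, 0, -0.065, -0.25, 0.08, 0.6]]
  ]
}}

```text
clock: 26.1
tcp_pos: [0.6063, -0.3422, 0.2865]
orientation: [0.546, -0.455, 0.54, 0.451]
wrist_force: [0.8, -0.1, -0.1]
finger_gap: 0.0513
```

Run:
```python
from h import *
state()
c=Cam("wrist");c.save("w10");X=c.xyz();h=cv2.cvtColor(c.p,cv2.COLOR_RGB2HSV)
y=(h[...,0]>18)&(h[...,0]<32)&(h[...,1]>140)&(h[...,2]>60)&(c.d>0)&(np.hypot(X[...,0]-.605,X[...,1]+.34)<.07)
P=X[y];print(len(P),np.percentile(P[:,2],[1,50,99]))
Q=P[P[:,2]>P[:,2].max()-.012] if len(P) else P
Q=P[P[:,2]>.165];print(len(Q),Q.mean(0),cv2.minAreaRect((Q[:,:2]*1000).astype(np.float32)))
w=(c.d>0)&(X[...,2]>.075)&(X[...,2]<.085)&(np.hypot(X[...,0]-.605,X[...,1]+.34)<.07)
Q=X[w];print("plate",len(Q),cv2.minAreaRect((Q[:,:2]*1000).astype(np.float32)))
```

```text
t 26.1 tcp [ 0.6063 -0.3422  0.2865] gap 0.05129843889938109 F [ 0.7892 -0.0925 -0.1062]
toolx [ 0.0108  0.0008 -0.9999] y [-0.9837  0.1795 -0.0105] z [0.1794 0.9838 0.0027] j [-0.6318  0.5636  0.537   1.536   0.007  -0.4514]
1324 [0.0802 0.1724 0.1749]
917 [ 0.6061 -0.3401  0.1727] ((607.6704711914062, -340.2440490722656), (24.139314651489258, 25.05423927307129), 78.7072982788086)
plate 3221 ((607.7113037109375, -340.7447204589844), (60.618873596191406, 90.4154052734375), 81.26670837402344)
```

View pics/w10.png

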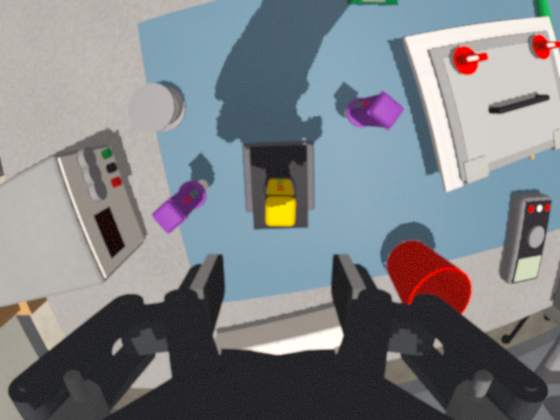

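The yellow probe handle shows at about (280,205), its flats within 2° of the jaws. Grasping it.

Run:
```python
from h import *
state();move([.607,-.3405,.128],down(np.radians(79.5)))
```

```text
t 26.15 tcp [ 0.6061 -0.3411  0.2871] gap 0.05114617810761375 F [-0.4905  0.4594  0.5834]
toolx [ 0.0109  0.001  -0.9999] y [-0.9835  0.1806 -0.0105] z [0.1806 0.9836 0.003 ] j [-0.6309  0.562   0.5357  1.5363  0.0073 -0.4493]
rv [0.0017, 0.003, 0.0105] t [0.1591, 0.0009, 0.0003] minrows 3.2
```

Request:
{"op": "step_arm", "data": {
  "moves": [
    [[0, 0.003, 0.01, 0.03, 0, 0, 0.6], [0.002, 0.003, 0.01, 0.06, 0.001, 0, 0.6], [0.002, 0.003, 0.01, 0.09, 0.001, 0, 0.6], [0.002, 0.003, 0.01, 0.12, 0.001, 0, 0.6], [0.002, 0.003, 0.01, 0.145, 0.001, 0, 0.6], [0.002, 0.003, 0.01, 0.159, 0.001, 0, 0.6], [0.002, 0.003, 0.01, 0.159, 0.001, 0, 0.6], [0.002, 0.003, 0.01, 0.159, 0.001, 0, 0.6]]
  ]
}}

```text
clock: 26.95
tcp_pos: [0.6071, -0.3406, 0.129]
orientation: [0.544, -0.452, 0.544, 0.452]
wrist_force: [0.8, 0.4, -0.1]
finger_gap: 0.0514
```

Run:
```python
from h import *
state();move([.607,-.3405,.128],down(np.radians(79.5)))
```

```text
t 26.95 tcp [ 0.6071 -0.3406  0.129 ] gap 0.05142788903218694 F [ 0.7569  0.3787 -0.056 ]
toolx [ 0.0011 -0.0006 -1.    ] y [-0.9831  0.1829 -0.0012] z [ 0.1829  0.9831 -0.0003] j [-0.6266  0.5958  0.2072  1.181   0.0002 -0.4427]
rv [-0.0006, -0.0003, 0.0012] t [0.001, 0.0001, 0.0001] minrows 0.0
```

Request:
{"op": "step_arm", "data": {
  "moves": [
    [[0, 0, 0, 0.001, 0, 0, 0.35], [0, 0, 0, 0.001, 0, 0, 0.25], [0, 0, 0, 0.001, 0, 0, 0.15], [0, 0, 0, 0.001, 0, 0, 0.15], [0, 0, 0, 0.001, 0, 0, 0.15], [0, 0, 0, 0.001, 0, 0, 0.15]]
  ],
  "force": 40
}}

```text
clock: 27.55
tcp_pos: [0.608, -0.3412, 0.1298]
orientation: [0.544, -0.453, 0.543, 0.45]
wrist_force: [-0.8, -0.6, 6.2]
finger_gap: 0.024
```

Run:
```python
from h import *
s=state();print(s["ft_torque"])
```

```text
t 27.55 tcp [ 0.608  -0.3412  0.1298] gap 0.02401897645274601 F [-0.766  -0.6115  6.1867]
toolx [ 0.0038 -0.0024 -1.    ] y [-0.9831  0.1829 -0.0041] z [ 0.1829  0.9831 -0.0017] j [-0.6266  0.5947  0.2074  1.1791  0.0003 -0.4426]
[ 0.048  -0.0009  0.0122]
```

Request:
{"op": "step_arm", "data": {
  "moves": [
    [[0, 0, 0, -0.01, 0, 0, 0.15], [0, 0, 0, -0.03, 0, 0, 0.15], [0, 0, 0, -0.05, 0, 0, 0.15], [0, 0, 0, -0.075, 0, 0, 0.15], [0, 0, 0, -0.1, 0, 0, 0.15], [0, 0, 0, -0.125, 0, 0, 0.15], [0, 0, 0, -0.145, 0, 0, 0.15], [0, 0, 0, -0.15, 0, 0, 0.15], [0, 0, 0, -0.15, 0, 0, 0.15]]
  ]
}}

```text
clock: 28.45
tcp_pos: [0.6077, -0.3411, 0.2807]
orientation: [0.544, -0.454, 0.543, 0.45]
wrist_force: [-0.1, -0.5, -0.7]
finger_gap: 0.0237
```

Run:
```python
from h import *
s=state();c=Cam("wrist");c.save("w11")
print(c.proj(s["tcp_pos"]+q2R(s["orientation"])[:,0]*.106))
move(bx(-12,0,300),down(YAW+np.pi/2))
```

```text
t 28.45 tcp [ 0.6077 -0.3411  0.2807] gap 0.023692884634816818 F [-0.0563 -0.5003 -0.6555]
toolx [ 0.0051 -0.0034 -1.    ] y [-0.9831  0.183  -0.0057] z [ 0.183   0.9831 -0.0024] j [-0.6267  0.5666  0.5279  1.526   0.0003 -0.4426]
[[277.8243 214.5489]]
rv [-0.339, -0.0021, 0.0035] t [-0.0216, 0.1272, 0.2986] minrows 6.5
```

View pics/w11.png

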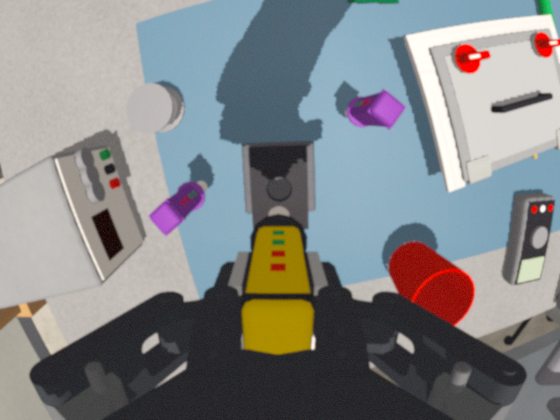

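Run:
```python
from h import *
c=Cam("wrist")
g=cv2.cvtColor(c.p,cv2.COLOR_RGB2GRAY)
cr=c.p[160:235,240:320,::-1];cv2.imwrite("pics/hole.png",cv2.resize(cr,None,fx=8,fy=8,interpolation=cv2.INTER_CUBIC))
print(c.atz(np.array(279.),np.array(188.),.08))
```

```text
[ 0.6061 -0.3396  0.08  ]
```

View pics/hole.png

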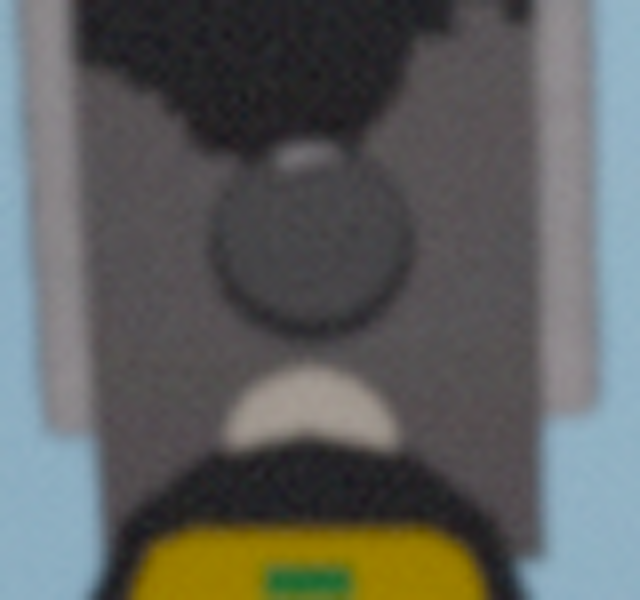

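Request:
{"op": "step_arm", "data": {
  "moves": [
    [[0, 0, 0, -0.01, 0.01, 0.03, 0.15], [-0.03, 0, 0, -0.02, 0.025, 0.06, 0.15], [-0.08, 0, 0, -0.02, 0.045, 0.1, 0.15], [-0.14, 0, 0, -0.02, 0.06, 0.14, 0.15], [-0.2, 0, 0, -0.02, 0.075, 0.18, 0.15], [-0.26, 0, 0, -0.02, 0.095, 0.22, 0.15], [-0.31, 0, 0, -0.02, 0.11, 0.26, 0.15], [-0.339, -0.002, 0.003, -0.02, 0.12, 0.285, 0.15], [-0.339, -0.002, 0.003, -0.02, 0.127, 0.298, 0.15], [-0.339, -0.002, 0.003, -0.02, 0.127, 0.298, 0.15]]
  ]
}}

```text
clock: 29.55
tcp_pos: [0.5357, -0.0229, 0.2972]
orientation: [0.459, -0.537, 0.46, 0.539]
wrist_force: [0.1, 0.1, -1.4]
finger_gap: 0.0235
```

```bash
cat >> h.py <<'E'
def fitbox(c,show=None):
    X=c.xyz();B=inbox(X);hh=B[...,2]
    ok=(c.d>0)
    def edge(axis,lo,hi,other,olo,ohi,zmid,sign):
        # step location along axis where height passes zmid, in bins along other axis
        pts=[]
        for o in np.arange(olo,ohi,6):
            m=ok&(B[...,other]>=o)&(B[...,other]<o+6)&(B[...,axis]>lo)&(B[...,axis]<hi)
            if m.sum()<20: continue
            a=B[m][:,axis];z=hh[m];i=np.argsort(a);a=a[i];z=z[i]
            hi_=z>zmid
            # best split
            s=np.cumsum(hi_*1.0-0.5) if sign<0 else np.cumsum(0.5-hi_)
            k=np.argmax(s);
            if 3<k<len(a)-4: pts.append((o+3,(a[k]+a[min(k+1,len(a)-1)])/2))
        pts=np.array(pts)
        if len(pts)<4: return None
        med=np.median(pts[:,1]);g=abs(pts[:,1]-med)<6;p=np.polyfit(pts[g,0],pts[g,1],1);return med,np.degrees(np.arctan(p[0])),g.sum()
    print("front flange(-112)",edge(0,-135,-97,1,-100,100,30,1))
    print("lid front(-92)",edge(0,-104,-76,1,-50,50,64,1))
    print("left flange(130)",edge(1,116,150,0,-90,50,30,-1))
    print("lid left(109)",edge(1,98,122,0,-80,50,64,-1))
    print("right flange(-130)",edge(1,-150,-116,0,-90,50,30,1))
    print("lid right(-109)",edge(1,-122,-98,0,-80,50,64,1))
E
python3 - <<'E'
from h import *
s=state();print(inbox(s["tcp_pos"]))
c=Cam("wrist");c.save("w12");fitbox(c);studs(c)
np.savez("/tmp/w12.npz",d=c.d,p=c.p,wc=c.wc)
E
```

```text
t 29.55 tcp [ 0.5357 -0.0229  0.2972] gap 0.023511062129667536 F [ 0.099   0.0657 -1.4443]
toolx [-0.0024  0.001  -1.    ] y [-0.9877 -0.1562  0.0022] z [-0.1562  0.9877  0.0014] j [-0.1927  0.2299  0.068   1.4115  0.0006 -0.3495]
[-12.953    1.2428 297.2274]
front flange(-112) (np.float64(-112.13343171346301), np.float64(-0.1265227197593765), np.int64(34))
lid front(-92) (np.float64(-90.01315685673671), np.float64(-0.14019576321824168), np.int64(17))
left flange(130) None
lid left(109) (np.float64(109.26613713679086), np.float64(0.3816379922155019), np.int64(22))
right flange(-130) None
lid right(-109) (np.float64(-110.05869897284835), np.float64(0.38937201634412316), np.int64(22))
lid z 69.41670910677294 edge x -84.33334510800006
70 75 491 rect [-67.4  67.8] [33.8 32.1] 2.1 zmed 81.9498828779664 83.30190760360713
70 100 222 rect [-66.7  68.6] [32.   9.6] 89.2 zmed 105.2797093479166 106.93015506741254
-70 75 481 rect [-67.2 -69.4] [31.3 33.8] 89.2 zmed 82.0033701000527 83.40347393951808
-70 100 214 rect [-66.7 -69.1] [31.  10.2] 88.6 zmed 105.4606245555359 107.01132945872556
```

View pics/w12.png

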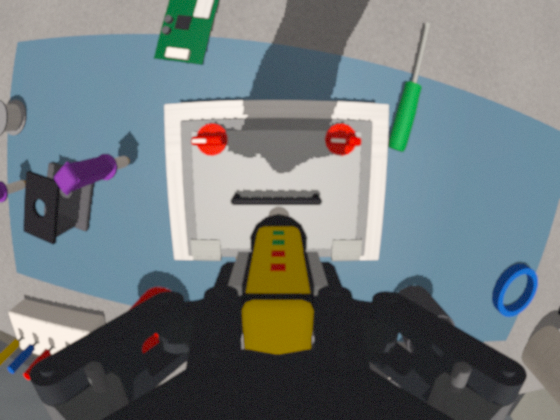

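Run:
```python
from h import *
f=np.load("/tmp/w12.npz")
c=Cam.__new__(Cam);c.n="wrist";c.p=f["p"];c.d=f["d"];c.wc=f["wc"];c.cw=np.linalg.inv(c.wc);c.K=env.get_calibration("wrist")["mtx"]
k=4;u0,u1,v0,v1=150,300,85,200
im=cv2.resize(c.p[v0:v1,u0:u1,::-1],None,fx=5,fy=5,interpolation=cv2.INTER_CUBIC)
def line(a,b,col):
    P=np.array([bx(*(np.array(a)*(1-t)+np.array(b)*t)) for t in np.linspace(0,1,40)])
    q=((c.proj(P)-[u0,v0]+.5)*5).astype(np.int32);cv2.polylines(im,[q.reshape(-1,1,2)],False,col,1)
for z,xf,xb,yy,col in((68,-92,72,109,(0,0,255)),(60,-112,80,130,(0,200,0)),(60,-92,72,109,(255,0,0))):
    line((xf,yy,z),(xf,-yy,z),col);line((xf,-yy,z),(xb,-yy,z),col)
cv2.imwrite("pics/ov12.png",im)
```

```text
(no output)
```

View pics/ov12.png

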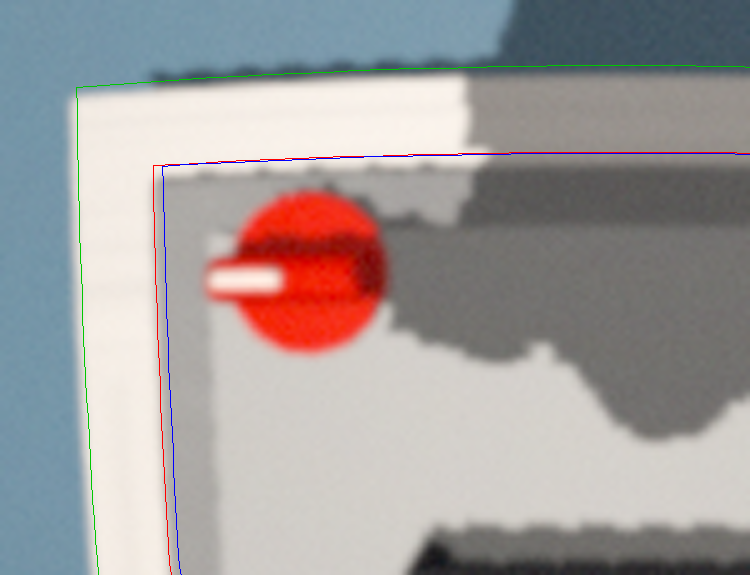

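```bash
cat >> h.py <<'E'
c_,s_=np.cos(YAW),np.sin(YAW)
BO=BO+np.array([c_*2.2+s_*.3,s_*2.2-c_*.3])/1000
TIP=.1058
D=down(YAW+np.pi/2)
def ball(s): return inbox(s["tcp_pos"]+q2R(s["orientation"])[:,0]*TIP)
def tb(x,y,z): # ball target in box mm
    s=env.get_state();print("ball",ball(s),"F",s["wrist_force"],"t",round(s["clock"],2))
    return move(bx(x,y,z)+np.array([0,0,TIP]),D)
E
python3 - <<'E'
from h import *
tb(50,119,110);tb(50,117,68.5)
E
```

```text
ball [-14.9099   0.267  191.5045] F [ 0.379  -0.7655 -0.722 ] t 29.6
rv [0.0006, 0.0007, -0.0017] t [0.0815, -0.0649, 0.1187] minrows 3.2
ball [-14.9099   0.267  191.5045] F [ 0.379  -0.7655 -0.722 ] t 29.6
rv [0.0006, 0.0007, -0.0017] t [0.123, -0.065, 0.1167] minrows 3.6
```

Request:
{"op": "step_arm", "data": {
  "moves": [
    [[0, 0, 0, 0, -0.015, 0.025, 0.15], [0, 0, 0, 0, -0.03, 0.055, 0.15], [0, 0, 0, 0.01, -0.045, 0.085, 0.15], [0, 0, 0, 0.025, -0.058, 0.11, 0.15], [0, 0, 0, 0.045, -0.065, 0.12, 0.15], [0, 0, -0.001, 0.065, -0.065, 0.12, 0.15], [0, 0, -0.002, 0.08, -0.065, 0.12, 0.15], [0, 0, -0.002, 0.082, -0.065, 0.12, 0.15], [0, 0, -0.002, 0.082, -0.065, 0.12, 0.15]]
  ]
}}

```text
clock: 30.5
tcp_pos: [0.582, 0.1033, 0.2145]
orientation: [0.46, -0.536, 0.46, 0.537]
wrist_force: [-0.1, 0.6, -0.3]
finger_gap: 0.0234
```

Run:
```python
from h import *
tb(50,117,68.5)
c=Cam("scene");b=bx(*ball(env.get_state()));u=c.proj(b)[0];print(u)
c.save("s13",(int(u[0])-50,int(u[0])+50,int(u[1])-50,int(u[1])+50),6)
c=Cam("wrist");c.save("w13");print(c.proj(b))
```

```text
ball [ 49.9015 119.1076 108.7392] F [-0.1146  0.6111 -0.3428] t 30.5
rv [-0.0013, 0.0006, -0.0012] t [0.0402, -0.0, -0.0021] minrows 0.8
[323.1807 233.0025]
[[277.9161 214.7557]]
```

View pics/s13.png

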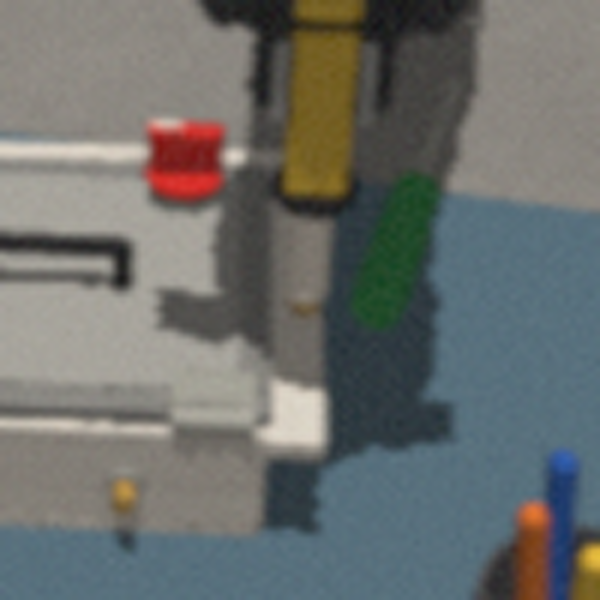

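View pics/w13.png

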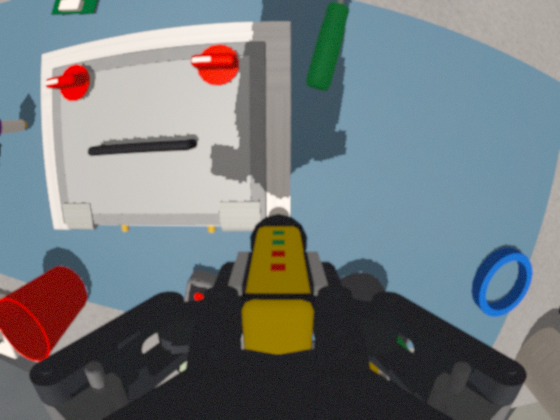

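The scene picture shows the ball at about (323.8,234), which agrees within 1 px with the prediction. Lowering it to the seam start.

Request:
{"op": "step_arm", "data": {
  "moves": [
    [[0, 0, -0.001, 0.01, 0, -0.002, 0.15], [0, 0, -0.001, 0.02, 0, -0.002, 0.15], [0, 0, -0.001, 0.03, 0, -0.002, 0.15], [0, 0, -0.001, 0.036, 0, -0.002, 0.15], [0, 0, -0.001, 0.04, 0, -0.002, 0.15], [0, 0, -0.001, 0.04, 0, -0.002, 0.15]]
  ]
}}

```text
clock: 31.2
tcp_pos: [0.5825, 0.1018, 0.1751]
orientation: [-0.46, 0.537, -0.46, -0.537]
wrist_force: [0.1, -0.7, -0.5]
finger_gap: 0.0235
```

Run:
```python
from h import *
tb(50,117,68)
c=Cam("wrist");c.save("w14",(200,350,100,250),4);c=Cam("scene");c.save("s14",(273,373,193,273),7)
print(c.proj(bx(*ball(env.get_state()))))
```

```text
ball [ 50.4011 117.6114  69.328 ] F [ 0.1278 -0.6547 -0.5439] t 31.2
rv [-0.0006, 0.0006, 0.0011] t [0.0013, 0.0003, -0.0005] minrows 0.0
[[321.4784 245.2524]]
```

View pics/w14.png

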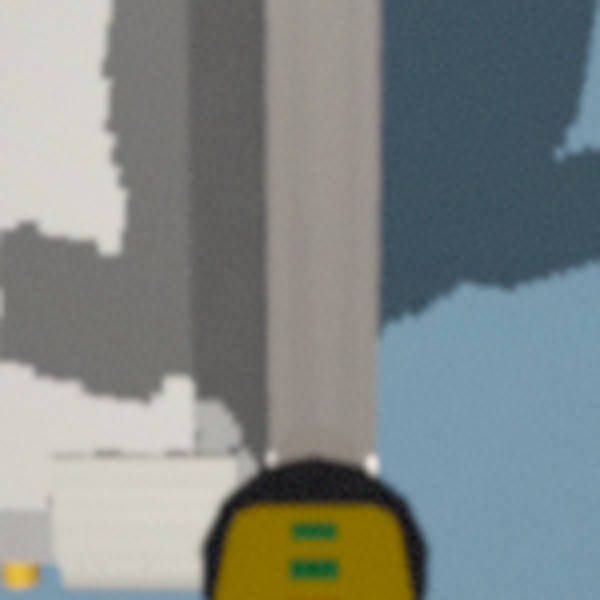

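View pics/s14.png

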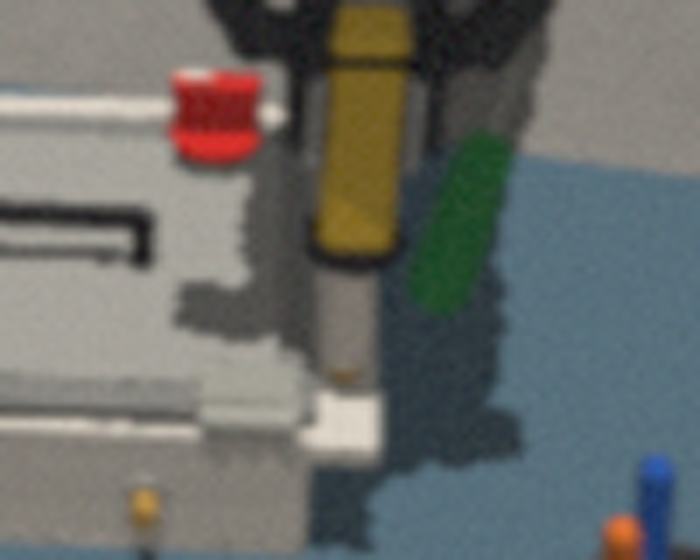

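The wrist close-up shows the nose at about (278,212), 8.7 mm outside the lid edge, as computed. There is no contact force. Starting the seam run at 3 mm per row.

Request:
{"op": "step_arm", "data": {
  "moves": [
    [[0, 0, 0.001, 0.001, 0.002, -0.0005, 0.15], [0, 0, 0.001, 0.001, 0.005, -0.0005, 0.15], [0, 0, 0.001, 0.001, 0.008, -0.0005, 0.15], [0, 0, 0.001, 0.001, 0.011, -0.0005, 0.15], [0, 0, 0.001, 0.001, 0.014, -0.0005, 0.15], [0, 0, 0.001, 0.001, 0.017, -0.0005, 0.15], [0, 0, 0.001, 0.001, 0.02, -0.0005, 0.15], [0, 0, 0.001, 0.001, 0.023, -0.0005, 0.15], [0, 0, 0.001, 0.001, 0.026, -0.0005, 0.15], [0, 0, 0.001, 0.001, 0.029, -0.0005, 0.15], [0, 0, 0.001, 0.001, 0.032, -0.0005, 0.15], [0, 0, 0.001, 0.001, 0.035, -0.0005, 0.15]]
  ]
}}

```text
clock: 32.5
tcp_pos: [0.5483, 0.0959, 0.175]
orientation: [-0.46, 0.537, -0.459, -0.537]
wrist_force: [-1.0, 0.6, -0.7]
finger_gap: 0.0235
```

```bash
cat > n.py <<'E'
from h import *
import sys
x,y=float(sys.argv[1]),float(sys.argv[2]);tb(x,y,68)
E
python3 n.py -20 117
```

```text
ball [ 15.7674 116.9761  69.2068] F [-0.9536  0.5742 -0.7412] t 32.5
rv [-0.0007, 0.0003, 0.0016] t [0.0011, 0.0356, 0.0] minrows 0.7
```

Request:
{"op": "step_arm", "data": {
  "moves": [
    [[0, 0, 0.001, 0.002, 0.003, 0, 0.15], [0, 0, 0.001, 0.002, 0.006, 0, 0.15], [0, 0, 0.001, 0.002, 0.009, 0, 0.15], [0, 0, 0.001, 0.002, 0.012, 0, 0.15], [0, 0, 0.001, 0.002, 0.015, 0, 0.15], [0, 0, 0.001, 0.002, 0.018, 0, 0.15], [0, 0, 0.001, 0.002, 0.021, 0, 0.15], [0, 0, 0.001, 0.002, 0.024, 0, 0.15], [0, 0, 0.001, 0.002, 0.027, 0, 0.15], [0, 0, 0.001, 0.002, 0.03, 0, 0.15], [0, 0, 0.001, 0.002, 0.033, 0, 0.15], [0, 0, 0.001, 0.002, 0.036, 0, 0.15]]
  ]
}}

```text
clock: 33.7
tcp_pos: [0.5125, 0.0903, 0.173]
orientation: [-0.46, 0.537, -0.46, -0.537]
wrist_force: [-0.4, -0.3, -1.1]
finger_gap: 0.0232
```

```bash
python3 n.py -56 117
```

```text
ball [-20.5523 117.0305  67.169 ] F [-0.3867 -0.3136 -1.0666] t 33.7
rv [-0.0006, 0.0004, 0.0007] t [-0.0009, 0.0354, -0.0] minrows 0.7
```

Request:
{"op": "step_arm", "data": {
  "moves": [
    [[0, 0, 0.001, -0.0005, 0.003, 0, 0.15], [0, 0, 0.001, -0.0005, 0.006, 0, 0.15], [0, 0, 0.001, -0.0005, 0.009, 0, 0.15], [0, 0, 0.001, -0.0005, 0.012, 0, 0.15], [0, 0, 0.001, -0.0005, 0.015, 0, 0.15], [0, 0, 0.001, -0.0005, 0.018, 0, 0.15], [0, 0, 0.001, -0.0005, 0.021, 0, 0.15], [0, 0, 0.001, -0.0005, 0.024, 0, 0.15], [0, 0, 0.001, -0.0005, 0.027, 0, 0.15], [0, 0, 0.001, -0.0005, 0.03, 0, 0.15], [0, 0, 0.001, -0.0005, 0.033, 0, 0.15], [0, 0, 0.001, -0.0005, 0.036, 0, 0.15]]
  ]
}}

```text
clock: 34.9
tcp_pos: [0.4767, 0.0848, 0.1735]
orientation: [0.46, -0.537, 0.46, 0.537]
wrist_force: [0.4, -0.3, -0.9]
finger_gap: 0.0238
```

```bash
python3 n.py -92 117
```

```text
ball [-56.9098 117.0591  67.6596] F [ 0.429  -0.2935 -0.9047] t 34.9
rv [-0.0006, 0.0004, -0.0003] t [-0.0003, 0.0351, -0.0] minrows 0.7
```

Request:
{"op": "step_arm", "data": {
  "moves": [
    [[0, 0, 0, -0.0005, 0.003, 0, 0.15], [0, 0, 0, -0.0005, 0.006, 0, 0.15], [0, 0, 0, -0.0005, 0.009, 0, 0.15], [0, 0, 0, -0.0005, 0.012, 0, 0.15], [0, 0, 0, -0.0005, 0.015, 0, 0.15], [0, 0, 0, -0.0005, 0.018, 0, 0.15], [0, 0, 0, -0.0005, 0.021, 0, 0.15], [0, 0, 0, -0.0005, 0.024, 0, 0.15], [0, 0, 0, -0.0005, 0.027, 0, 0.15], [0, 0, 0, -0.0005, 0.03, 0, 0.15], [0, 0, 0, -0.0005, 0.033, 0, 0.15], [0, 0, 0, -0.0005, 0.036, 0, 0.15]]
  ]
}}

```text
clock: 36.1
tcp_pos: [0.4409, 0.0792, 0.174]
orientation: [0.46, -0.537, 0.46, 0.537]
wrist_force: [0.6, 0.8, -0.3]
finger_gap: 0.0237
```

```bash
python3 n.py -100 117
python3 - <<'E'
from h import *
c=Cam("wrist");c.save("w15",(200,350,100,250),4)
E
```

```text
ball [-93.1211 117.0431  68.1841] F [ 0.5945  0.7674 -0.3083] t 36.1
rv [-0.0006, 0.0003, -0.0002] t [0.0002, 0.0069, -0.0] minrows 0.1
```

View pics/w15.png

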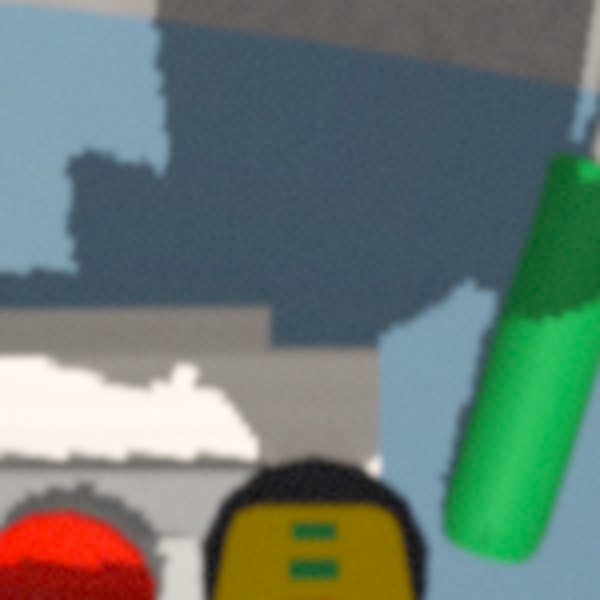

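The picture shows the lid's front edge at row 216, level with the ball. That puts it at x = -92.4, which agrees. On to the corner and along the front.

Request:
{"op": "step_arm", "data": {
  "moves": [
    [[0, 0, 0, 0, 0.003, 0, 0.15], [0, 0, 0, 0, 0.006, 0, 0.15], [0, 0, 0, 0, 0.0072, 0, 0.15], [0, 0, 0, 0, 0.0072, -0.002, 0.15], [0, 0, 0, 0, 0.0072, -0.005, 0.15], [0, 0, 0, 0, 0.0072, -0.008, 0.15], [0, 0, 0, 0, 0.0072, -0.011, 0.15], [0, 0, 0, 0, 0.0072, -0.014, 0.15], [0, 0, 0, 0, 0.0072, -0.017, 0.15], [0, 0, 0, 0, 0.0072, -0.02, 0.15], [0, 0, 0, 0, 0.0072, -0.023, 0.15], [0, 0, 0, 0, 0.0072, -0.026, 0.15]]
  ]
}}

```text
clock: 37.35
tcp_pos: [0.4372, 0.0521, 0.1739]
orientation: [0.46, -0.537, 0.46, 0.537]
wrist_force: [-0.4, 0.5, -0.5]
finger_gap: 0.0239
```

```bash
python3 n.py -100 55
```

```text
ball [-100.968    90.8701   68.1187] F [-0.3927  0.4547 -0.4588] t 37.35
rv [-0.0006, 0.0004, -0.0009] t [0.0001, -0.0009, -0.0358] minrows 0.7
```

Request:
{"op": "step_arm", "data": {
  "moves": [
    [[0, 0, 0, 0, -0.0005, -0.003, 0.15], [0, 0, 0, 0, -0.0008, -0.006, 0.15], [0, 0, 0, 0, -0.0008, -0.009, 0.15], [0, 0, 0, 0, -0.0008, -0.012, 0.15], [0, 0, 0, 0, -0.0008, -0.015, 0.15], [0, 0, 0, 0, -0.0008, -0.018, 0.15], [0, 0, 0, 0, -0.0008, -0.021, 0.15], [0, 0, 0, 0, -0.0008, -0.024, 0.15], [0, 0, 0, 0, -0.0008, -0.027, 0.15], [0, 0, 0, 0, -0.0008, -0.03, 0.15], [0, 0, 0, 0, -0.0008, -0.033, 0.15], [0, 0, 0, 0, -0.0008, -0.036, 0.15]]
  ]
}}

```text
clock: 38.55
tcp_pos: [0.4436, 0.0164, 0.1739]
orientation: [0.46, -0.537, 0.46, 0.537]
wrist_force: [0.4, 0.2, -0.9]
finger_gap: 0.0233
```

```bash
python3 n.py -100 19
```

```text
ball [-100.2058   54.6129   68.089 ] F [ 0.399   0.1659 -0.9298] t 38.55
rv [-0.0006, 0.0004, -0.0009] t [0.0001, -0.0001, -0.0356] minrows 0.7
```

Request:
{"op": "step_arm", "data": {
  "moves": [
    [[0, 0, 0, 0, 0, -0.003, 0.15], [0, 0, 0, 0, 0, -0.006, 0.15], [0, 0, 0, 0, 0, -0.009, 0.15], [0, 0, 0, 0, 0, -0.012, 0.15], [0, 0, 0, 0, 0, -0.015, 0.15], [0, 0, 0, 0, 0, -0.018, 0.15], [0, 0, 0, 0, 0, -0.021, 0.15], [0, 0, 0, 0, 0, -0.024, 0.15], [0, 0, 0, 0, 0, -0.027, 0.15], [0, 0, 0, 0, 0, -0.03, 0.15], [0, 0, 0, 0, 0, -0.033, 0.15], [0, 0, 0, 0, 0, -0.036, 0.15]]
  ]
}}

```text
clock: 39.75
tcp_pos: [0.4492, -0.0194, 0.1739]
orientation: [0.46, -0.537, 0.46, 0.537]
wrist_force: [0.3, 0.5, -1.8]
finger_gap: 0.0236
```

```bash
python3 n.py -100 -17
```

```text
ball [-100.1988   18.3642   68.0918] F [ 0.2844  0.5266 -1.7854] t 39.75
rv [-0.0006, 0.0004, -0.0008] t [0.0001, -0.0001, -0.0353] minrows 0.7
```

Request:
{"op": "step_arm", "data": {
  "moves": [
    [[0, 0, 0, 0, 0, -0.003, 0.15], [0, 0, 0, 0, 0, -0.006, 0.15], [0, 0, 0, 0, 0, -0.009, 0.15], [0, 0, 0, 0, 0, -0.012, 0.15], [0, 0, 0, 0, 0, -0.015, 0.15], [0, 0, 0, 0, 0, -0.018, 0.15], [0, 0, 0, 0, 0, -0.021, 0.15], [0, 0, 0, 0, 0, -0.024, 0.15], [0, 0, 0, 0, 0, -0.027, 0.15], [0, 0, 0, 0, 0, -0.03, 0.15], [0, 0, 0, 0, 0, -0.033, 0.15], [0, 0, 0, 0, 0, -0.036, 0.15]]
  ]
}}

```text
clock: 40.95
tcp_pos: [0.4547, -0.0552, 0.1738]
orientation: [0.46, -0.537, 0.46, 0.537]
wrist_force: [0.1, 0.4, -1.2]
finger_gap: 0.0236
```

```bash
python3 n.py -100 -53
```

```text
ball [-100.2863  -17.8461   68.0344] F [ 0.0817  0.3832 -1.2154] t 40.95
rv [-0.0006, 0.0004, -0.001] t [0.0, -0.0002, -0.0351] minrows 0.7
```

Request:
{"op": "step_arm", "data": {
  "moves": [
    [[0, 0, 0, 0, 0, -0.003, 0.15], [0, 0, 0, 0, 0, -0.006, 0.15], [0, 0, 0, 0, 0, -0.009, 0.15], [0, 0, 0, 0, 0, -0.012, 0.15], [0, 0, 0, 0, 0, -0.015, 0.15], [0, 0, 0, 0, 0, -0.018, 0.15], [0, 0, 0, 0, 0, -0.021, 0.15], [0, 0, 0, 0, 0, -0.024, 0.15], [0, 0, 0, 0, 0, -0.027, 0.15], [0, 0, 0, 0, 0, -0.03, 0.15], [0, 0, 0, 0, 0, -0.033, 0.15], [0, 0, 0, 0, 0, -0.036, 0.15]]
  ]
}}

```text
clock: 42.15
tcp_pos: [0.4603, -0.091, 0.1738]
orientation: [0.46, -0.537, 0.46, 0.537]
wrist_force: [0.5, 0.6, -0.2]
finger_gap: 0.0236
```

```bash
python3 n.py -100 -89
```

```text
ball [-100.2642  -54.0947   68.0456] F [ 0.5181  0.5796 -0.2196] t 42.15
rv [-0.0006, 0.0005, -0.0009] t [0.0, -0.0002, -0.0349] minrows 0.7
```

Request:
{"op": "step_arm", "data": {
  "moves": [
    [[0, 0, 0, 0, 0, -0.003, 0.15], [0, 0, 0, 0, 0, -0.006, 0.15], [0, 0, 0, 0, 0, -0.009, 0.15], [0, 0, 0, 0, 0, -0.012, 0.15], [0, 0, 0, 0, 0, -0.015, 0.15], [0, 0, 0, 0, 0, -0.018, 0.15], [0, 0, 0, 0, 0, -0.021, 0.15], [0, 0, 0, 0, 0, -0.024, 0.15], [0, 0, 0, 0, 0, -0.027, 0.15], [0, 0, 0, 0, 0, -0.03, 0.15], [0, 0, 0, 0, 0, -0.033, 0.15], [0, 0, 0, 0, 0, -0.036, 0.15]]
  ]
}}

```text
clock: 43.35
tcp_pos: [0.4659, -0.1268, 0.1738]
orientation: [0.46, -0.537, 0.46, 0.537]
wrist_force: [0.3, -0.4, -1.8]
finger_gap: 0.0235
```

```bash
python3 n.py -100 -117
python3 - <<'E'
from h import *
c=Cam("wrist");c.save("w16",(200,350,100,250),4)
E
```

```text
ball [-100.3167  -90.3493   68.0061] F [ 0.2564 -0.391  -1.8293] t 43.35
rv [-0.0006, 0.0005, -0.001] t [-0.0, -0.0002, -0.0266] minrows 0.5
```

View pics/w16.png

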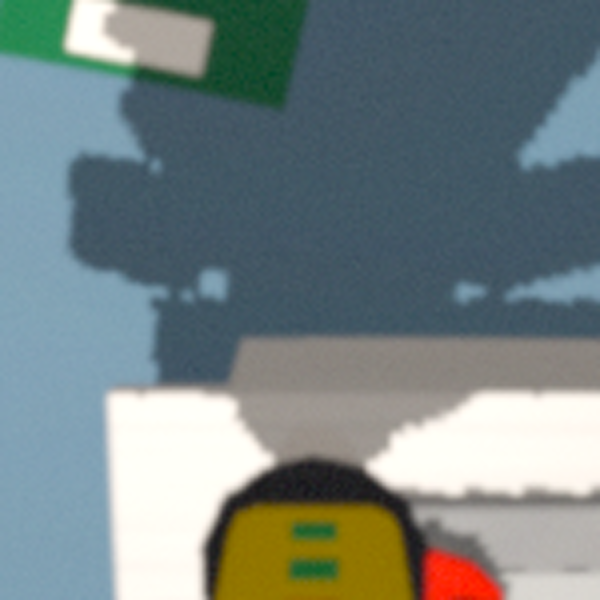

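Request:
{"op": "step_arm", "data": {
  "moves": [
    [[0, 0, 0, 0, 0, -0.003, 0.15], [0, 0, 0, 0, 0, -0.006, 0.15], [0, 0, 0, 0, 0, -0.009, 0.15], [0, 0, 0, 0, 0, -0.012, 0.15], [0, 0, 0, 0, 0, -0.015, 0.15], [0, 0, 0, 0, 0, -0.018, 0.15], [0, 0, 0, 0, 0, -0.021, 0.15], [0, 0, 0, 0, 0, -0.024, 0.15], [0, 0, 0, 0, 0, -0.0265, 0.15], [0, 0, 0, 0, -0.001, -0.0265, 0.15], [0, 0, 0, 0, -0.004, -0.0265, 0.15], [0, 0, 0, 0, -0.007, -0.0265, 0.15]]
  ]
}}

```text
clock: 44.6
tcp_pos: [0.4772, -0.1523, 0.1738]
orientation: [0.46, -0.537, 0.46, 0.537]
wrist_force: [0.1, -0.3, -0.3]
finger_gap: 0.0238
```

```bash
python3 n.py -58 -117
```

```text
ball [ -92.981  -117.275    68.0389] F [ 0.1219 -0.3192 -0.3142] t 44.6
rv [-0.0009, 0.0001, -0.0008] t [0.0, -0.0349, 0.0003] minrows 0.7
```

Request:
{"op": "step_arm", "data": {
  "moves": [
    [[0, 0, 0, 0, -0.003, 0, 0.15], [0, 0, 0, 0, -0.006, 0, 0.15], [0, 0, 0, 0, -0.009, 0, 0.15], [0, 0, 0, 0, -0.012, 0, 0.15], [0, 0, 0, 0, -0.015, 0, 0.15], [0, 0, 0, 0, -0.018, 0, 0.15], [0, 0, 0, 0, -0.021, 0, 0.15], [0, 0, 0, 0, -0.024, 0, 0.15], [0, 0, 0, 0, -0.027, 0, 0.15], [0, 0, 0, 0, -0.03, 0, 0.15], [0, 0, 0, 0, -0.033, 0, 0.15], [0, 0, 0, 0, -0.036, 0, 0.15]]
  ]
}}

```text
clock: 45.8
tcp_pos: [0.5131, -0.1467, 0.1738]
orientation: [0.46, -0.537, 0.46, 0.537]
wrist_force: [0.5, 0.3, -0.9]
finger_gap: 0.0236
```

```bash
python3 n.py -22 -117
```

```text
ball [ -56.7173 -117.2953   68.0094] F [ 0.4946  0.2533 -0.8681] t 45.8
rv [-0.0009, 0.0001, -0.0007] t [-0.0, -0.0346, 0.0003] minrows 0.7
```

Request:
{"op": "step_arm", "data": {
  "moves": [
    [[0, 0, 0, 0, -0.003, 0, 0.15], [0, 0, 0, 0, -0.006, 0, 0.15], [0, 0, 0, 0, -0.009, 0, 0.15], [0, 0, 0, 0, -0.012, 0, 0.15], [0, 0, 0, 0, -0.015, 0, 0.15], [0, 0, 0, 0, -0.018, 0, 0.15], [0, 0, 0, 0, -0.021, 0, 0.15], [0, 0, 0, 0, -0.024, 0, 0.15], [0, 0, 0, 0, -0.027, 0, 0.15], [0, 0, 0, 0, -0.03, 0, 0.15], [0, 0, 0, 0, -0.033, 0, 0.15], [0, 0, 0, 0, -0.036, 0, 0.15]]
  ]
}}

```text
clock: 47.0
tcp_pos: [0.5489, -0.1411, 0.1738]
orientation: [0.46, -0.537, 0.46, 0.537]
wrist_force: [-0.9, 0.9, 0.2]
finger_gap: 0.0236
```

```bash
python3 n.py 15 -117
```

```text
ball [ -20.481  -117.3246   67.9643] F [-0.8771  0.9111  0.1679] t 47.0
rv [-0.0009, 0.0002, -0.0008] t [-0.0001, -0.0354, 0.0004] minrows 0.7
```

Request:
{"op": "step_arm", "data": {
  "moves": [
    [[0, 0, 0, 0, -0.003, 0, 0.15], [0, 0, 0, 0, -0.006, 0, 0.15], [0, 0, 0, 0, -0.009, 0, 0.15], [0, 0, 0, 0, -0.012, 0, 0.15], [0, 0, 0, 0, -0.015, 0, 0.15], [0, 0, 0, 0, -0.018, 0, 0.15], [0, 0, 0, 0, -0.021, 0, 0.15], [0, 0, 0, 0, -0.024, 0, 0.15], [0, 0, 0, 0, -0.027, 0, 0.15], [0, 0, 0, 0, -0.03, 0, 0.15], [0, 0, 0, 0, -0.033, 0, 0.15], [0, 0, 0, 0, -0.036, 0, 0.15]]
  ]
}}

```text
clock: 48.2
tcp_pos: [0.5847, -0.1356, 0.1738]
orientation: [0.46, -0.537, 0.46, 0.537]
wrist_force: [0.0, -0.6, -1.8]
finger_gap: 0.0237
```

```bash
python3 n.py 51 -117
```

```text
ball [  15.8015 -117.3645   67.9506] F [ 0.001  -0.6383 -1.7769] t 48.2
rv [-0.001, 0.0001, -0.0007] t [-0.0001, -0.0351, 0.0004] minrows 0.7
```

Request:
{"op": "step_arm", "data": {
  "moves": [
    [[0, 0, 0, 0, -0.003, 0, 0.15], [0, 0, 0, 0, -0.006, 0, 0.15], [0, 0, 0, 0, -0.009, 0, 0.15], [0, 0, 0, 0, -0.012, 0, 0.15], [0, 0, 0, 0, -0.015, 0, 0.15], [0, 0, 0, 0, -0.018, 0, 0.15], [0, 0, 0, 0, -0.021, 0, 0.15], [0, 0, 0, 0, -0.024, 0, 0.15], [0, 0, 0, 0, -0.027, 0, 0.15], [0, 0, 0, 0, -0.03, 0, 0.15], [0, 0, 0, 0, -0.033, 0, 0.15], [0, 0, 0, 0, -0.036, 0, 0.15]]
  ]
}}

```text
clock: 49.4
tcp_pos: [0.6205, -0.13, 0.1737]
orientation: [0.46, -0.537, 0.46, 0.537]
wrist_force: [-0.3, -0.7, -0.9]
finger_gap: 0.0238
```

Request:
{"op": "step_arm", "data": {
  "moves": [
    [[0, 0, 0, 0, 0, 0, 0.15], [0, 0, 0, -0.01, 0, -0.001, 0.15], [0, 0, 0, -0.03, 0, -0.002, 0.15], [0, 0, 0, -0.06, 0, -0.002, 0.15], [0, 0, 0, -0.095, 0, -0.002, 0.15], [0, 0, 0, -0.12, 0, -0.002, 0.15], [0, 0, 0, -0.12, 0, -0.002, 0.15]]
  ]
}}

```text
clock: 50.1
tcp_pos: [0.6225, -0.1326, 0.2992]
orientation: [-0.461, 0.54, -0.459, -0.534]
wrist_force: [1.2, 0.6, -0.4]
finger_gap: 0.0233
```

```bash
python3 n.py 51 -117
python3 - <<'E'
from h import *
state();move([.6072,-.3408,.295],down(np.radians(79.5)))
E
```

```text
ball [  54.3336 -120.7122  193.4147] F [ 1.1665  0.5601 -0.3768] t 50.1
rv [-0.001, -0.0039, 0.0067] t [0.1254, 0.0035, 0.0038] minrows 2.5
t 50.1 tcp [ 0.6225 -0.1326  0.2992] gap 0.023310699990356835 F [ 1.1665  0.5601 -0.3768]
toolx [ 0.0072 -0.0028 -1.    ] y [-0.9881 -0.1534 -0.0067] z [-0.1534  0.9882 -0.0039] j [-0.3358  0.4287  0.3521  1.4865 -0.0003 -0.4899]
rv [0.3373, -0.0027, 0.0073] t [0.0047, 0.0471, -0.2033] minrows 4.2
```

Request:
{"op": "step_arm", "data": {
  "moves": [
    [[0.03, 0, 0, 0, 0.005, -0.02, 0.15], [0.07, 0, 0, 0, 0.01, -0.045, 0.15], [0.12, 0, 0, 0, 0.017, -0.075, 0.15], [0.17, 0, 0, 0, 0.024, -0.105, 0.15], [0.22, 0, 0.003, 0, 0.031, -0.135, 0.15], [0.27, -0.001, 0.005, 0.002, 0.038, -0.165, 0.15], [0.31, -0.002, 0.007, 0.004, 0.043, -0.188, 0.15], [0.337, -0.003, 0.007, 0.005, 0.047, -0.2, 0.15], [0.337, -0.003, 0.007, 0.005, 0.047, -0.203, 0.15], [0.337, -0.003, 0.007, 0.005, 0.047, -0.203, 0.15], [0.337, -0.003, 0.007, 0.005, 0.047, -0.203, 0.15]]
  ]
}}

```text
clock: 51.2
tcp_pos: [0.6074, -0.3392, 0.2949]
orientation: [0.543, -0.453, 0.543, 0.453]
wrist_force: [0.9, 0.0, -0.4]
finger_gap: 0.0233
```

Run:
```python
from h import *
state();move([.6072,-.3408,.20],down(np.radians(79.5)))
c=Cam("wrist");c.save("w17",(225,335,150,240),6)
```

```text
t 51.2 tcp [ 0.6074 -0.3392  0.2949] gap 0.023333374736496715 F [ 0.8929  0.026  -0.4098]
toolx [ 0.0005  0.0006 -1.    ] y [-0.9836  0.1804 -0.0004] z [0.1804 0.9836 0.0007] j [-0.6249  0.5743  0.5755  1.572   0.0008 -0.4435]
rv [0.0019, 0.0007, 0.0004] t [0.0949, -0.0, -0.0016] minrows 1.9
```

View pics/w17.png

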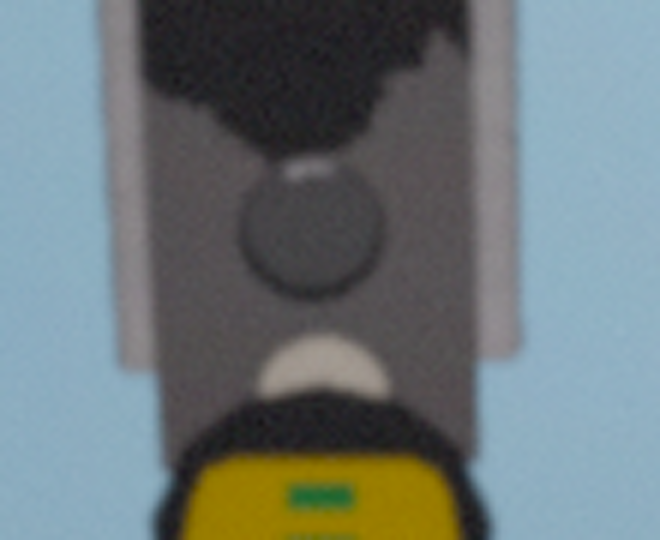

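Request:
{"op": "step_arm", "data": {
  "moves": [
    [[0, 0, 0, 0.02, 0, -0.0017, 0.15], [0.002, 0, 0, 0.045, 0, -0.0017, 0.15], [0.002, 0, 0, 0.07, 0, -0.0017, 0.15], [0.002, 0, 0, 0.085, 0, -0.0017, 0.15], [0.002, 0, 0, 0.09, 0, -0.0017, 0.15], [0.002, 0, 0, 0.09, 0, -0.0017, 0.15], [0.002, 0, 0, 0.09, 0, -0.0017, 0.15]]
  ]
}}

```text
clock: 51.95
tcp_pos: [0.6079, -0.3406, 0.2065]
orientation: [0.544, -0.453, 0.543, 0.452]
wrist_force: [0.2, 0.6, -0.6]
finger_gap: 0.0234
```

Run:
```python
from h import *
state();move([.6074,-.3408,.13],down(np.radians(79.5)))
c=Cam("wrist");c.save("w18",(225,335,150,240),6)
```

```text
t 51.95 tcp [ 0.6079 -0.3406  0.2065] gap 0.023444675866778578 F [ 0.2026  0.5549 -0.5682]
toolx [ 0.0021 -0.0007 -1.    ] y [-0.9834  0.1814 -0.0022] z [ 0.1814  0.9834 -0.0003] j [-0.626   0.569   0.352   1.3517  0.0007 -0.4436]
rv [0.0008, -0.0003, 0.0022] t [0.0765, 0.0006, -0.0003] minrows 1.5
```

View pics/w18.png

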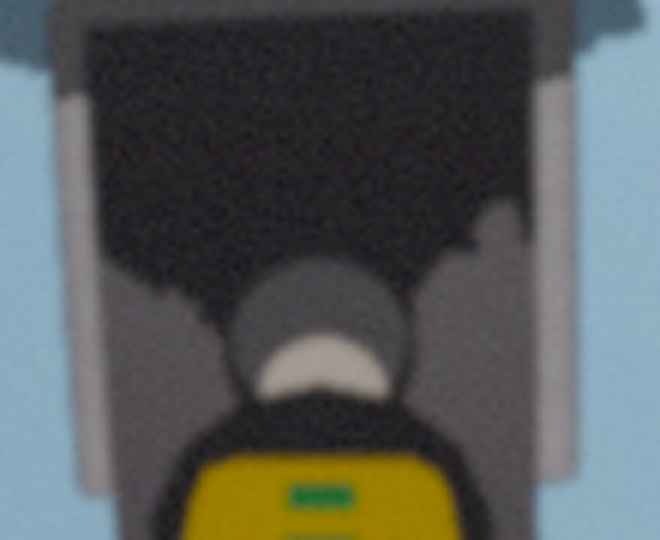

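The hole (u 320 in the zoom) lines up with the nose (323). Lowering it in.

Request:
{"op": "step_arm", "data": {
  "moves": [
    [[0, 0, 0.002, 0.01, 0.0005, -0.0005, 0.15], [0, 0, 0.002, 0.02, 0.0005, -0.0005, 0.15], [0, 0, 0.002, 0.03, 0.0005, -0.0005, 0.15], [0, 0, 0.002, 0.04, 0.0005, -0.0005, 0.15], [0, 0, 0.002, 0.05, 0.0005, -0.0005, 0.15], [0, 0, 0.002, 0.06, 0.0005, -0.0005, 0.15], [0, 0, 0.002, 0.066, 0.0005, -0.0005, 0.15], [0, 0, 0.002, 0.072, 0.0005, -0.0005, 0.15], [0, 0, 0.002, 0.074, 0.0005, -0.0005, 0.15], [0, 0, 0.002, 0.074, 0.0005, -0.0005, 0.15]]
  ]
}}

```text
clock: 53.0
tcp_pos: [0.6075, -0.3412, 0.1325]
orientation: [0.544, -0.453, 0.543, 0.452]
wrist_force: [0.5, -0.6, -1.1]
finger_gap: 0.0235
```

Run:
```python
from h import *
state();move([.6074,-.3408,.13],down(np.radians(79.5)))
```

```text
t 53.0 tcp [ 0.6075 -0.3412  0.1325] gap 0.02347783764842191 F [ 0.5196 -0.5619 -1.0879]
toolx [ 0.0005 -0.0005 -1.    ] y [-0.9834  0.1816 -0.0005] z [ 0.1816  0.9834 -0.0004] j [-0.6268  0.5959  0.2162  1.1904 -0.0001 -0.4441]
rv [0.0006, -0.0004, 0.0005] t [0.0025, 0.0002, 0.0004] minrows 0.1
```

Request:
{"op": "step_arm", "data": {
  "moves": [
    [[0, 0, 0, 0.001, 0, 0, 0.15], [0, 0, 0, 0.0025, 0, 0, 0.15], [0, 0, 0, 0.003, 0, 0, 0.15], [0, 0, 0, 0.003, 0, 0, 0.15], [0, 0, 0, 0.003, 0, 0, 0.35], [0, 0, 0, 0.003, 0, 0, 0.5], [0, 0, 0, 0.003, 0, 0, 0.6], [0, 0, 0, 0.003, 0, 0, 0.6]]
  ]
}}

```text
clock: 53.8
tcp_pos: [0.6075, -0.3412, 0.1295]
orientation: [0.544, -0.453, 0.544, 0.452]
wrist_force: [0.1, -0.4, 0.5]
finger_gap: 0.0511
```

Request:
{"op": "step_arm", "data": {
  "moves": [
    [[0, 0, 0, -0.01, 0, 0, 0.6], [0, 0, 0, -0.03, 0, 0, 0.6], [0, 0, 0, -0.06, 0, 0, 0.6], [0, 0, 0, -0.1, 0, 0, 0.6], [0, 0, 0, -0.14, 0, 0, 0.6], [0, 0, 0, -0.15, 0, 0, 0.6], [0, 0, 0, -0.15, 0, 0, 0.6]]
  ]
}}

```text
clock: 54.5
tcp_pos: [0.6084, -0.3419, 0.2829]
orientation: [0.544, -0.455, 0.543, 0.45]
wrist_force: [-0.3, 0.2, 0.2]
finger_gap: 0.0512
```

Run:
```python
from h import *
state()
c=Cam("wrist");c.save("w19");X=c.xyz();h=cv2.cvtColor(c.p,cv2.COLOR_RGB2HSV)
y=(h[...,0]>18)&(h[...,0]<32)&(h[...,1]>140)&(h[...,2]>60)&(c.d>0)&(np.hypot(X[...,0]-.605,X[...,1]+.34)<.07)
P=X[y];Q=P[P[:,2]>.165];print(len(Q),np.percentile(P[:,2],99),cv2.minAreaRect((Q[:,:2]*1000).astype(np.float32)))
```

```text
t 54.5 tcp [ 0.6084 -0.3419  0.2829] gap 0.05119948072104869 F [-0.2925  0.2251  0.2456]
toolx [ 0.0051 -0.0039 -1.    ] y [-0.9834  0.1816 -0.0057] z [ 0.1816  0.9834 -0.0029] j [-0.6267  0.5693  0.5379  1.5329 -0.0002 -0.4441]
958 0.17498899740007848 ((606.7782592773438, -341.8734436035156), (23.80088233947754, 25.05643653869629), 80.41177368164062)
```

View pics/w19.png

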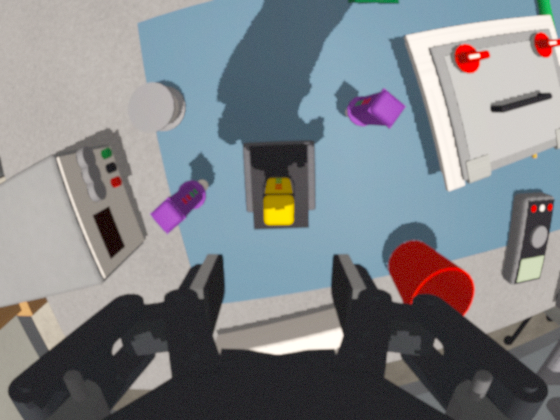

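The probe stands in its stand at (280,205), looking the same as at the start. One last look at the whole bench before handing in.

Run:
```python
from h import *
c=Cam("top");c.save("t20");
for n in("top","scene"):
    if n=="scene": c=Cam(n);c.save("s20")
    print(n,[(round(b["confidence"],2),np.round(b["uv"]).tolist()) for b in env.boxes_of(n,"source0_mid")])
```

```text
top []
scene []
```

View pics/t20.png

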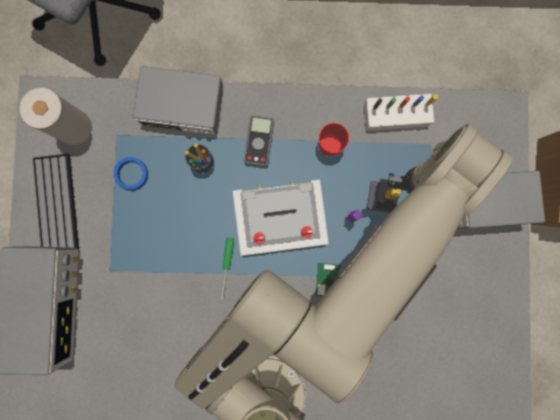

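View pics/s20.png

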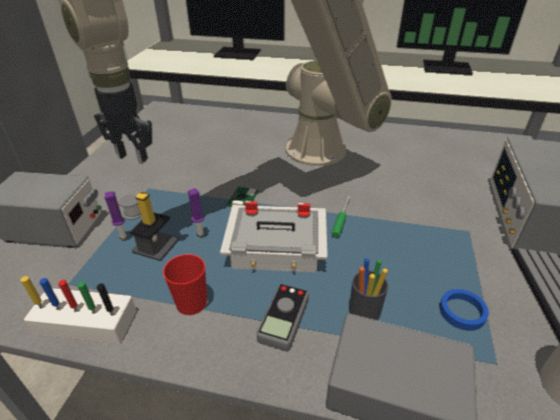

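Neither picture shows any source left on the bench. The lid is shut with both studs crosswise, the probe is parked at scene (146,210), and the gripper is clear. Handing in.

```bash
python3 -c "
from workcell import env
print(env.hand_in())"
```

```text
the job is handed in; nothing more can be done
None
```

The job is done and handed in at about 55 s of the 210 s allowed; no verdict came back.

- **Sources:** I found two on the bench and put both in the shield box. My last look at the bench showed no others, and neither had been knocked aside before I picked it up.
- **Lid and studs:** I pushed the lid shut, then pushed in and turned each stud about 90° clockwise. Both stood about 3 mm lower afterwards with their wings crosswise, so they are locked.
- **Seam:** I ran the ball along all three sides at about 3 cm/s. At the end of each move it was within about 1 mm of the seam line. The wrist force stayed within its usual noise of about 2 N, so I saw no sign of contact.
- **Probe:** It stands upright in its stand again, within 2 mm of where it started, and the gripper is clear of it.

**Checks that disagreed:**
- The top and wrist cameras differed by about 2 mm on the box and the stand. I used the wrist camera because its readings from different angles agreed, and the lid's edge beside the probe confirmed it.
- The network sometimes missed a source, so I located both sources by depth. For the final check I relied on the pictures as well as the network.

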